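# Rap the last spacer sleeve out of its tube and check it on the gauge pin

## Robot

A 6-joint arm with a two-finger parallel gripper is mounted at the origin on the work surface. World frame = base frame: x ahead of the robot, y to its left, z up, the work surface at z = 0. Lengths are in m, angles in rad, forces in N, time in s.
With the tool pointing down it reaches from about 0.225 to 0.875 m from the base axis. Payload 3.4 kg.
Tool frame: the origin (TCP) lies between the finger pads; the fingertips stand 25 mm ahead of it and the grasp point (between the pads) lies 6 mm ahead of it (manip.tips_ahead is the distance from the TCP to the fingertips, in m); z points along the fingers, x is the direction in which the jaws open and shut, and the axes are right-handed (so a half turn about z gives the same grasp; the last joint's range is limited). The gripper opens to 85 mm and grips with 20 to 120 N. Pads are 22 mm wide; open, the fingers measure 114 mm over their backs; the gripper's body (76 mm by 85 mm) begins 54 mm behind the grasp point. The pads swing forward as they close: fully open they stand 13 mm farther back than shut.
Start: joints at [1.153, 0.276, 1.505, -0, 1.361, -0.121], TCP at [0.168, 0.55, 0.256] pointing down, gripper open.
Joint ranges: [-2.89, 2.89], [-0.75, 2.08], [0.22, 2.7], [-1.18, 4.32], [0.11, 2.71], [-2.7, 2.7]. Speed limits (rad/s): [2.57, 2.57, 3.14, 3.14, 3.14, 3.14].

## Interface

Orientations are given as a unit quaternion [w, x, y, z].
In Python, from rig import manip gives the robot as it stands. The module is installed in compiled form; this text tells all that it offers.
- The arm moves only by the tool send_rows, never from a script. Its argument "plan" is a list of rows, each an object with "linear": the shift along the tool's x, y, z in m, a list of three; "delta_rot": the turn, a rotation vector about the tool's x, y, z in degrees, a list of three; "fingers": the finger opening in m, from 0 to 0.0854. A call has 1 to 12 rows; each row shifts and turns the pose as measured when the row begins, along the tool's axes as they then stand; what a row does not reach is not made up. A row lasts 1/12 s, in which the tool goes at most 41.7 mm and 7.16 degrees, less where a joint would pass 70% of its speed; a pose out of reach is approached as far as the arm can. A call with a gripper value outside its range is refused whole. The fingers move at their own pace and stop on an object; "force" is the grip in N (left out, the last holds). Time passes only in rows, so rows that do not move let the fingers close. It gives the time, the measured TCP pose, the force and the opening at its end, in the units of the state.
- manip.get_state(): the state, without advancing time (a new reading comes with each control period).
- manip.get_image(name): name is "scene" or "top" or "wrist"; returns the picture (400x640x3 uint8, red, green, blue); there is no depth.
- manip.camera_info(name): a dict with "K" (3x3 intrinsics, pixels), "rvec" (rotation vector, rad) and "tvec" (3), from world to camera coordinates, as OpenCV has them. Camera axes: x right, y down, z forward; pixel columns grow to the right and rows downward; lengths in m; the calibration is good to about 2 mm. A picture is of the moment at which its call begins: read the wrist's pose just before it. camera_info takes no time and is no camera call; for the wrist camera it gives the pose at the moment of the call.
- manip.sign_off(): hands the job in, once; it reports no verdict.
Trained networks look in the newest picture that a camera, given by its name, has taken for a name from the list of things; names that differ only in an ending like _2 or _b are one class to them, and where a whole thing is asked for, a point or a joint stands for the part that bears it (a point fixed in the world has none). Each returns a list of dicts, best first, with "p" (0 to 1); they miss things now and then, are a little off and sometimes report something else, mostly with a low value. They report only what shows in the picture. A call takes as long as a camera call. They do not tell look-alikes from the thing itself.
- manip.find_in(thing, camera): "extent" ([left, top, right, bottom] in pixels, round what is visible of it).
- manip.masks_of(thing, camera): "pixels" (400x640 bool, what is visible of it) and "extent" ([left, top, right, bottom] in pixels, round what is visible of it).
The state is a dict: "clock": time; "qpos": joint angles; "qd": joint speeds; "effort": joint torques, N m; "position": TCP position; "ee_rot": TCP orientation; "contact_force": force on the tool from outside, world axes, zero at the start; "moment": the same for the moment, N m; "width": finger opening in m.
Only numpy, scipy, OpenCV 4.12 (cv2) and the standard library are available. Lean on these libraries where they do the work, as an engineer would, in place of code of your own. Each camera call takes 0.05 s, during which the arm holds its last target. There are 200 camera calls.

## Task

The last spacer sleeve is wedged in the upturned clear tube: take the tube and rap its mouth firmly on the white block until the sleeve comes out and stands on the block. Stand the empty tube, still mouth down, in the grey tray, then slide the sleeve fully home onto the gauge pin to check its bore, and let go of it. Leave everything else on the bench as it lies.

Things in the scene. Friction and masses are not known exactly. Their poses are not given: they have to be found in the camera images.
- tube_mid (a point): Upturned stock tube, standing mouth down: clear round plastic, outside diameter 52, bore 46, 140 mm long, black cap on its top end, mouth open below; about 0.13 kg. This point is its centre, on the axis, 70 mm above the mouth; z points from mouth to cap (up at the start). Grip it firmly (it may slip up a little with each rap) 115 to 130 mm above the mouth, from any side, clear of the tongue. Inside hangs the last sleeve.
- tongue_pad (a point): Thin steel spring tongue in the tube's wall (66 to 104 mm above the mouth). This point is the middle of its pad, 66 to 74 mm above the mouth. The pad grips the sleeve's upper end with a friction of 2 to 4 times the sleeve's weight: it does not fall by itself. Once the sleeve's top is below the pad (lower end less than 6 mm above the mouth) it is free.
- sleeve_mid (a point): The last spacer sleeve: plain aluminium tube, outside diameter 42, bore 30, 60 mm long, 0.11 kg. This point is its centre, z its axis. It hangs upright in the tube, lower end 18 to 26 mm above the mouth. A firm rap of the mouth on the block (coming down at 0.2 to 0.3 m/s, stopped dead) jolts it 4 to 10 mm down, a slow one hardly at all. Once free it stays standing on the block as the tube is lifted straight off.
- block_top (a point): The rapping block: a fixed hard white plastic slab 110 x 110 mm, 30 mm high, with a flat top. This point is the centre of its top face.
- gauge_seat (a point): The gauge: a fixed dark steel disc, diameter 90, 12 mm high, with a bright steel gauge pin upright in its centre, diameter 27, rising 48 mm above the disc, its last 12 mm tapering to diameter 19. This point is on the axis of the pin, on the disc's upper face; a sleeve that is fully home stands on that face with its centre 30 mm above this point.
- tray: The tray for empties: a fixed grey plastic tray, 120 x 120 mm outside, 25 mm high, walls and floor 4 mm thick. Origin at the centre of its underside; x and y along its sides.
- contactor: Bystander, loose on the bench, to be left alone: a contactor, 70 x 45 x 46 mm, black below and white above. Origin at the centre of its underside, x along its length.
- contactor2: Bystander, loose on the bench, to be left alone: a second contactor like the first, 70 x 45 x 46 mm. Origin at the centre of its underside, x along its length.
- station: Bystander, loose on the bench, to be left alone: a grey push button box with two black buttons, 70 x 46 x 40 mm. Origin at the centre of its underside, x along its length.
- clampblock: Bystander, loose on the bench, to be left alone: a white terminal strip, 90 x 32 x 22 mm. Origin at the centre of its underside, x along its length.
- dinrail: Bystander, loose on the bench, to be left alone: a piece of steel mounting rail, 140 x 35 x 8 mm. Origin at the centre of its underside, x along its length.
- driver: Bystander, loose on the bench, to be left alone: a black-handled screwdriver, 190 mm long (origin near its middle). Origin at the centre of its underside, x along its length.
Things that resemble listed ones, but are neither listed nor needed, are in the scene too. What is meant by the part that bears block_top is not purple, and is the larger of those in its own colour. Of the things that look like the part that bears tube_mid, the smaller one is meant.

How it is judged:
By the outcome, as a careful person would: the job done as asked, in the order asked, and still so for the second after the job is handed in, with the robot touching nothing.
It also fails if it takes over 67 s, if anything falls off the work surface, if the arm or the gripper's body presses on something with over 40 N, if the wrist force passes 120 N, or if a joint passes its speed limit or range.

## Working session

There is one attempt and no reset: what is moved stays moved. The work goes in short steps, Python scripts to look and compute and a tool call to move; the robot and the scene stay as the last step left them, time stands still between calls to the robot, and variables do not carry over. Pictures are saved under pics/ and viewed, about 8 in all and at most 12, crops included, and the job is handed in when it is done.

Besides the shell and the picture viewer there is one more tool, called after "Emit:" as name(argument=value, ...), one argument or row to a line, values as JSON. send_rows: Moves the arm, as the interface text tells. Its arguments: {"type":"object","properties":{"plan":{"type":"array","items":{"type":"object","properties":{"linear":{"type":"array","items":{"type":"number"}},"delta_rot":{"type":"array","items":{"type":"number"}},"fingers":{"type":"number"}}}},"force":{"type":"number"}},"required":["plan"]}

```bash
mkdir -p pics
cat > h.py <<'E'
import numpy as np, cv2
from rig import manip
def cam(n):
    c=manip.camera_info(n);K=np.array(c['K'],float);R=cv2.Rodrigues(np.array(c['rvec'],float))[0];t=np.array(c['tvec'],float).ravel();return K,R,t
def ray(n,u,v):
    K,R,t=cam(n);d=R.T@np.linalg.inv(K)@[u,v,1];return -R.T@t,d
def at(n,u,v,z):
    o,d=ray(n,u,v);return (o+d*(z-o[2])/d[2]).round(4)
def proj(n,P):
    K,R,t=cam(n);p=(R@np.atleast_2d(P).T).T+t;q=(K@p.T).T;return (q[:,:2]/q[:,2:]).round(1)
def save(n,f):
    im=manip.get_image(n);cv2.imwrite('pics/'+f,im[:,:,::-1]);return im
E
python3 - <<'E'
from h import *
ims=[save(n,n+'0.png') for n in('scene','top')]
cv2.imwrite('pics/both.png',np.vstack(ims)[:,:,::-1])
for c in('scene','top'):
  K,R,t=cam(c);print(c,(-R.T@t).round(3),K[0,0])
  for th in ['tube_mid','sleeve_mid','tongue_pad','block_top','gauge_seat','tray','contactor','station','clampblock','dinrail','driver']:
    print(th,[(np.round(d['extent']).astype(int).tolist(),round(d['p'],2)) for d in manip.find_in(th,c)][:4])
print(manip.get_state())
E
```

```text
scene [ 0.889 -0.506  0.919] 434.34283411360957
tube_mid [([214, 247, 245, 298], 0.82), ([224, 280, 278, 352], 0.73)]
sleeve_mid []
tongue_pad []
block_top [([270, 176, 332, 226], 0.96), ([306, 264, 344, 294], 0.67), ([137, 224, 200, 286], 0.65), ([288, 102, 324, 126], 0.63)]
gauge_seat [([373, 114, 407, 145], 0.74)]
tray [([330, 210, 400, 270], 0.61), ([415, 163, 463, 197], 0.37), ([213, 211, 272, 256], 0.23)]
contactor [([317, 312, 355, 348], 0.84), ([312, 134, 344, 164], 0.63), ([329, 208, 398, 269], 0.48)]
station [([308, 266, 343, 292], 0.68)]
clampblock [([374, 174, 410, 198], 0.75), ([211, 250, 244, 302], 0.71), ([305, 264, 341, 293], 0.2)]
dinrail [([413, 166, 463, 197], 0.97)]
driver [([212, 210, 268, 251], 0.97), ([210, 250, 243, 300], 0.72), ([370, 117, 408, 143], 0.63)]
top [ 0.322 -0.006  1.102] 383.51812197011947
tube_mid [([420, 140, 472, 180], 0.94), ([407, 190, 445, 218], 0.57)]
sleeve_mid []
tongue_pad []
block_top [([213, 268, 242, 294], 0.6), ([300, 192, 343, 239], 0.57), ([405, 245, 454, 295], 0.56)]
gauge_seat [([190, 176, 217, 208], 0.69)]
tray [([302, 126, 348
[... 234 characters left out ...]
driver [([377, 214, 388, 269], 0.76)]
{'clock': 1.2, 'qpos': array([ 1.15295232e+00,  2.75906008e-01,  1.50489234e+00,  1.06510601e-05,
        1.36070491e+00, -1.20984304e-01]), 'qd': array([ 0.0010323 ,  0.00040858, -0.0012748 , -0.00197183,  0.00152605,
        0.00037722]), 'effort': array([-1.34665632e-03, -4.16668975e+01, -2.46093196e+01, -2.93132916e-04,
        3.03520583e-04, -3.90631033e-05]), 'position': array([0.16820515, 0.54988251, 0.25632764]), 'ee_rot': array([-2.65826493e-05,  8.03903237e-01,  5.94760105e-01,  3.63065212e-05]), 'contact_force': array([0.04090092, 1.01219922, 0.08714739]), 'moment': array([ 0.0031913 , -0.0134727 , -0.00195148]), 'width': 0.08571325420820616}
```

View pics/scene0.png

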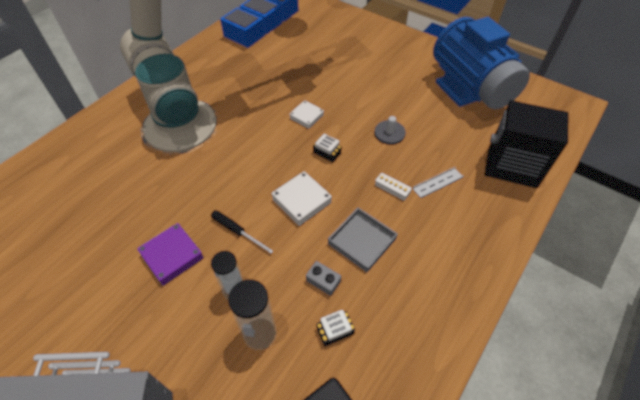

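View pics/top0.png

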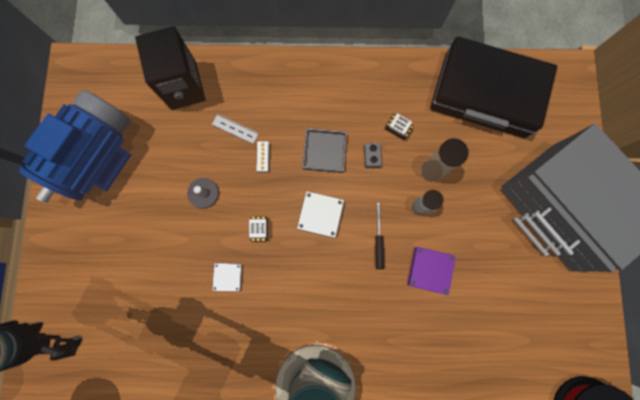

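The scene image shows the small tube at about (228,272), the large white block at (302,197), the gauge at (390,130) and the tray at (362,239). In the top image the small tube is at (428,202), the block at (321,214), the gauge at (203,193) and the tray at (325,151). The big tube, the small white block and the purple block are the look-alikes.

Run:
```python
from h import *
for c in('top','scene'):
  manip.get_image(c)
  for th,z in [('block_top',.03),('tray',.025),('gauge_seat',.012),('tube_mid',.07),('contactor',.046),('station',.04),('driver',.02)]:
    for d in manip.masks_of(th,c)[:4]:
      m=d['pixels'].astype(np.uint8)
      cs=max(cv2.findContours(m,0,2)[0],key=cv2.contourArea)[:,0,:]
      W=np.array([at(c,u,v,z)[:2] for u,v in cs.astype(float)],np.float32)
      r=cv2.minAreaRect(W);print(c,th,round(d['p'],2),np.round(d['extent']).tolist(),'rect',np.round(r[0],4),np.round(r[1],3),round(r[2],1))
  print()
o=[at('top',431,198,.14)];print('cap',o, 'scene cap',at('scene',224,262,.14))
im=[cv2.resize(manip.get_image('top')[130:230,370:490],None,fx=5,fy=5,interpolation=2)]
g=cv2.resize(manip.get_image('top')[165:225,165:245],None,fx=5,fy=5,interpolation=2)
s=cv2.resize(manip.get_image('scene')[240:310,190:290],None,fx=5,fy=5,interpolation=2)
C=np.zeros((500+350,1000,3),np.uint8);C[:500,:600]=im[0];C[:300,600:]=g;C[500:850,:500]=s
cv2.imwrite('pics/c1.png',cv2.resize(C,(700,595))[:,:,::-1])
```

```text
top block_top 0.98 [298.0, 190.0, 345.0, 238.0] rect [ 0.4637 -0.0081] [0.111 0.112] 77.9
top block_top 0.98 [212.0, 266.0, 240.0, 294.0] rect [0.2867 0.2446] [0.076 0.073] 88.5
top block_top 0.73 [190.0, 179.0, 215.0, 208.0] rect [0.5203 0.3274] [0.084 0.083] 47.0
top block_top 0.57 [405.0, 246.0, 456.0, 291.0] rect [ 0.3137 -0.3154] [0.116 0.112] 77.0
top tray 0.72 [302.0, 129.0, 345.0, 176.0] rect [ 0.6526 -0.0175] [0.12  0.127] 86.0
top gauge_seat 0.92 [190.0, 177.0, 219.0, 211.0] rect [0.5237 0.3316] [0.088 0.091] 1.0
top gauge_seat 0.15 [388.0, 114.0, 412.0, 140.0] rect [ 0.7347 -0.2409] [0.067 0.063] 62.9
top tube_mid 0.98 [410.0, 188.0, 448.0, 217.0] rect [ 0.4933 -0.2997] [0.057 0.099] 38.9
top tube_mid 0.6 [419.0, 141.0, 471.0, 182.0] rect [ 0.6167 -0.349 ] [0.079 0.152] 37.7
top contactor 0.86 [252.0, 216.0, 267.0, 242.0] rect [0.4187 0.1637] [0.067 0.044] 2.2
top contactor 0.66 [190.0, 177.0, 220.0, 209.0] rect [0.5173 0.3224] [0.086 0.084] 3.3
top contactor 0.56 [386.0, 113.0, 411.0, 142.0] rect [ 0.7213 -0.2327] [0.071 0.063] 56.7
top station 0.76 [364.0, 141.0, 381.0, 
[... 769 characters left out ...]
ube_mid 0.83 [229.0, 276.0, 274.0, 352.0] rect [ 0.5864 -0.3202] [0.08  0.153] 60.4
scene tube_mid 0.65 [213.0, 252.0, 243.0, 297.0] rect [ 0.4809 -0.2845] [0.055 0.109] 64.4
scene contactor 0.65 [314.0, 311.0, 356.0, 348.0] rect [ 0.7323 -0.2399] [0.074 0.058] 58.7
scene contactor 0.62 [315.0, 134.0, 344.0, 161.0] rect [0.4342 0.153 ] [0.08  0.073] 1.3
scene station 0.61 [308.0, 264.0, 342.0, 295.0] rect [ 0.6471 -0.1623] [0.075 0.056] 3.6
scene station 0.35 [211.0, 249.0, 241.0, 301.0] rect [ 0.4665 -0.2765] [0.057 0.113] 64.8
scene driver 0.95 [213.0, 213.0, 269.0, 255.0] rect [ 0.4067 -0.175 ] [0.193 0.029] 0.2

cap [array([ 0.4955, -0.2885,  0.14  ])] scene cap [ 0.4945 -0.2925  0.14  ]
```

View pics/c1.png

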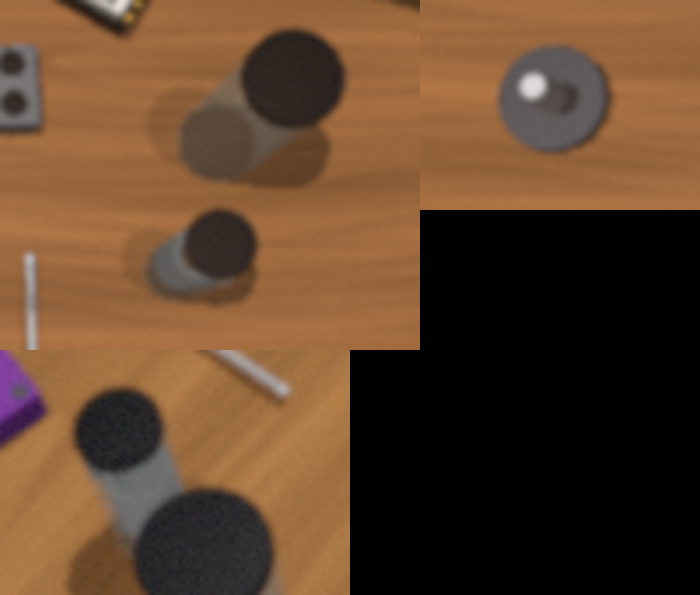

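Emit:
send_rows(
  plan=[
    {"linear": [-0.031,0.024,0],"fingers": 0.085},
    {"linear": [-0.031,0.024,0]},
    {"linear": [-0.031,0.024,0]},
    {"linear": [-0.031,0.024,0]},
    {"linear": [-0.031,0.024,0]},
    {"linear": [-0.031,0.024,0]},
    {"linear": [-0.031,0.024,0]},
    {"linear": [-0.031,0.024,0]},
    {"linear": [-0.031,0.024,0]},
    {"linear": [-0.031,0.024,0]},
    {"linear": [-0.031,0.024,0]},
    {"linear": [-0.031,0.024,0]},
  ],
)

```text
$.plan[0]: bad value
```

```bash
cat >> h.py <<'E'
from scipy.spatial.transform import Rotation as Ro
def to(p):
    s=manip.get_state();q=s['ee_rot'];R=Ro.from_quat([q[1],q[2],q[3],q[0]])
    M=R.as_matrix();print('t',round(s['clock'],2),'pos',s['position'].round(4),'yaw',np.degrees(np.arctan2(M[1,0],M[0,0])).round(2),'tilt',M[:2,2].round(4),'F',s['contact_force'].round(1),'w',round(s['width'],4),'tips',getattr(manip,'tips_ahead',None),'q6',s['qpos'][5].round(2))
    print('tool delta mm',(R.inv().apply(np.array(p)-s['position'])*1000).round(1))
E
python3 -c "
from h import *
to([.492,-.291,.256])"
```

```text
t 2.15 pos [0.1682 0.5499 0.2563] yaw 72.99 tilt [0.     0.0001] F [ 0.2  0.6 -0.4] w 0.0853 tips 0.025 q6 -0.12
tool delta mm [-7.094e+02  5.556e+02  3.000e-01]
```

Emit:
send_rows(
  plan=[
    {"linear": [-0.031,0.024,0],"delta_rot": [0,0,0],"fingers": 0.085},
    {"linear": [-0.031,0.024,0],"delta_rot": [0,0,0],"fingers": 0.085},
    {"linear": [-0.031,0.024,0],"delta_rot": [0,0,0],"fingers": 0.085},
    {"linear": [-0.031,0.024,0],"delta_rot": [0,0,0],"fingers": 0.085},
    {"linear": [-0.031,0.024,0],"delta_rot": [0,0,0],"fingers": 0.085},
    {"linear": [-0.031,0.024,0],"delta_rot": [0,0,0],"fingers": 0.085},
    {"linear": [-0.031,0.024,0],"delta_rot": [0,0,0],"fingers": 0.085},
    {"linear": [-0.031,0.024,0],"delta_rot": [0,0,0],"fingers": 0.085},
    {"linear": [-0.031,0.024,0],"delta_rot": [0,0,0],"fingers": 0.085},
    {"linear": [-0.031,0.024,0],"delta_rot": [0,0,0],"fingers": 0.085},
    {"linear": [-0.031,0.024,0],"delta_rot": [0,0,0],"fingers": 0.085},
    {"linear": [-0.031,0.024,0],"delta_rot": [0,0,0],"fingers": 0.085},
  ],
)

```text
clock: 3.15
position: [0.3401, 0.1014, 0.2545]
ee_rot: [-0.001, 0.799, 0.602, 0.006]
contact_force: [0.7, 0.2, -0.2]
width: 0.0847
```

Emit:
send_rows(
  plan=[
    {"linear": [-0.03,0.023,0],"delta_rot": [0,0,0],"fingers": 0.085},
    {"linear": [-0.03,0.023,0],"delta_rot": [0,0,0],"fingers": 0.085},
    {"linear": [-0.03,0.023,0],"delta_rot": [0,0,0],"fingers": 0.085},
    {"linear": [-0.03,0.023,0],"delta_rot": [0,0,0],"fingers": 0.085},
    {"linear": [-0.03,0.023,0],"delta_rot": [0,0,0],"fingers": 0.085},
    {"linear": [-0.03,0.023,0],"delta_rot": [0,0,0],"fingers": 0.085},
    {"linear": [-0.03,0.023,0],"delta_rot": [0,0,0],"fingers": 0.085},
    {"linear": [-0.03,0.023,0],"delta_rot": [0,0,0],"fingers": 0.085},
    {"linear": [-0.03,0.023,0],"delta_rot": [0,0,0],"fingers": 0.085},
    {"linear": [-0.03,0.023,0],"delta_rot": [0,0,0],"fingers": 0.085},
    {"linear": [0,0,0],"delta_rot": [0,0,0],"fingers": 0.085},
  ],
)

```text
clock: 4.07
position: [0.4824, -0.2789, 0.2561]
ee_rot: [0.006, 0.802, 0.597, 0.009]
contact_force: [0.0, 0.7, 0.0]
width: 0.0849
```

```bash
python3 -c "
from h import *
to([.492,-.291,.256])
print(cam('wrist')[0][0,0],(-cam('wrist')[1].T@cam('wrist')[2]).round(3))
im=save('wrist','w1.png')
for d in manip.masks_of('tube_mid','wrist'):
  m=d['pixels'].astype(np.uint8);print(d['p'],np.round(d['extent']))
print('tongue',[(np.round(d['extent']),d['p']) for d in manip.find_in('tongue_pad','wrist')])
print(proj('wrist',[[.492,-.291,.14],[.492,-.291,0]]))
"
```

```text
t 4.07 pos [ 0.4824 -0.2789  0.2561] yaw 73.36 tilt [0.0211 0.0019] F [0.  0.7 0. ] w 0.0849 tips 0.025 q6 -1.94
tool delta mm [-8.8 12.7  0.3]
278.8723777291436 [ 0.411 -0.259  0.372]
0.76 [278. 161. 337. 240.]
0.69 [261. 240. 337. 346.]
tongue []
[[302.5 219.5]
 [307.5 181.9]]
```

View pics/w1.png

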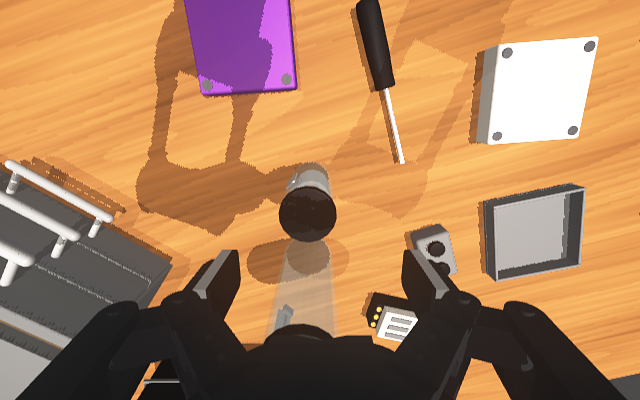

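The wrist view shows the small tube's cap centred at about (308,213). There is a bright spot at (293,183) on the side facing the camera, which is probably the tongue, and it lies off the jaw axis.

```bash
python3 -c "
from h import *
c=at('wrist',307.5,213.5,.14);print('cap',c)
print('block corners',[at('wrist',u,v,.03) for u,v in [(502,46),(598,37),(581,139),(493,144)]])
print('tray',[at('wrist',u,v,.025) for u,v in [(483,202),(584,184),(582,266),(494,281)]])
to([c[0],c[1],.129])
"
```

```text
cap [ 0.4879 -0.2851  0.14  ]
block corners [array([ 0.3998, -0.0371,  0.03  ]), array([0.4207, 0.0653, 0.03  ]), array([0.5293, 0.0465, 0.03  ]), array([ 0.5047, -0.0575,  0.03  ])]
tray [array([ 0.5786, -0.075 ,  0.025 ]), array([0.5918, 0.0542, 0.025 ]), array([0.717 , 0.0509, 0.025 ]), array([ 0.7051, -0.0731,  0.025 ])]
t 4.22 pos [ 0.4793 -0.2717  0.2561] yaw 73.53 tilt [0.0173 0.0087] F [0.1 0.4 0.4] w 0.085 tips 0.025 q6 -1.94
tool delta mm [-12.1  10.2 127.1]
```

Emit:
send_rows(
  plan=[
    {"linear": [-0.008,0.0085,0],"delta_rot": [0.8,-0.75,0],"fingers": 0.085},
    {"linear": [-0.008,0.0085,0.01],"delta_rot": [0,0,0],"fingers": 0.085},
    {"linear": [0,0,0.025],"delta_rot": [0,0,0],"fingers": 0.085},
    {"linear": [0,0,0.02],"delta_rot": [0,0,0],"fingers": 0.085},
    {"linear": [0,0,0],"delta_rot": [0,0,0],"fingers": 0.085},
    {"linear": [0,0,0],"delta_rot": [0,0,0],"fingers": 0.085},
  ],
)

```text
clock: 4.72
position: [0.4902, -0.2852, 0.2002]
ee_rot: [-0.0, 0.799, 0.601, 0.001]
contact_force: [0.1, -0.1, 0.2]
width: 0.0855
```

```bash
python3 -c "
from h import *
to([.491,-.292,.129])
im=save('wrist','w2.png')
to([.491,-.292,.129])
for d in manip.masks_of('tube_mid','wrist'):
  print(d['p'],np.round(d['extent']))
print(proj('wrist',[[.491,-.292,.14]]))
"
```

```text
t 4.72 pos [ 0.4902 -0.2852  0.2002] yaw 73.94 tilt [0.0018 0.0017] F [ 0.1 -0.1  0.2] w 0.0855 tips 0.025 q6 -1.94
tool delta mm [-6.5  2.5 71.2]
t 4.77 pos [ 0.49   -0.285   0.2002] yaw 73.94 tilt [0.0011 0.0022] F [-0.4  0.2 -0.5] w 0.0851 tips 0.025 q6 -1.94
tool delta mm [-6.7  2.9 71.1]
0.95 [262. 261. 340. 345.]
0.81 [272. 164. 346. 264.]
[[312.1 229.2]]
```

View pics/w2.png

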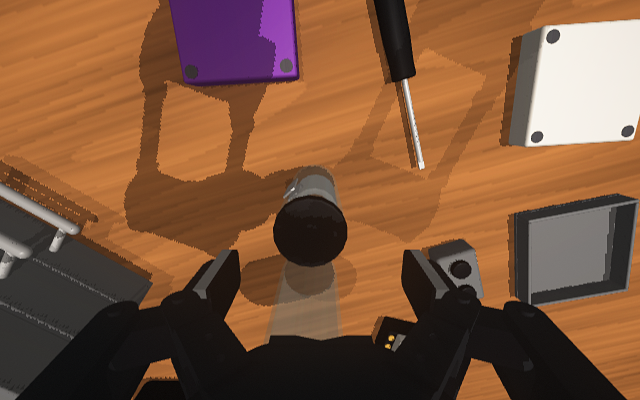

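Emit:
send_rows(
  plan=[
    {"linear": [-0.007,0.003,0.005],"delta_rot": [0.1,-0.1,0],"fingers": 0.085},
    {"linear": [0,0,0.02],"delta_rot": [0,0,0],"fingers": 0.085},
    {"linear": [0,0,0.02],"delta_rot": [0,0,0],"fingers": 0.085},
    {"linear": [0,0,0.015],"delta_rot": [0,0,0],"fingers": 0.085},
    {"linear": [0,0,0.008],"delta_rot": [0,0,0],"fingers": 0.085},
    {"linear": [0,0,0],"delta_rot": [0,0,0],"fingers": 0.085},
    {"linear": [0,0,0],"delta_rot": [0,0,0],"fingers": 0.085},
  ],
)

```text
clock: 5.4
position: [0.4967, -0.2987, 0.1381]
ee_rot: [0.009, 0.798, 0.602, 0.002]
contact_force: [0.6, 0.1, 0.3]
width: 0.085
```

```bash
python3 -c "
from h import *
to([.491,-.292,.129])
"
```

```text
t 5.4 pos [ 0.4967 -0.2987  0.1381] yaw 74.03 tilt [ 0.0142 -0.0127] F [0.6 0.1 0.3] w 0.085 tips 0.025 q6 -1.95
tool delta mm [ 5.  -7.4  8.9]
```

Emit:
send_rows(
  plan=[
    {"linear": [0.0025,-0.004,0.004],"delta_rot": [0.5,0.25,0],"fingers": 0.085},
    {"linear": [0.0025,-0.0035,0.004],"delta_rot": [0.5,0.25,0],"fingers": 0.085},
    {"linear": [0,0,0],"delta_rot": [0,0,0],"fingers": 0.085},
    {"linear": [0,0,0],"delta_rot": [0,0,0],"fingers": 0.085},
  ],
)

```text
clock: 5.73
position: [0.4919, -0.2928, 0.1324]
ee_rot: [0.002, 0.798, 0.602, 0.001]
contact_force: [-0.3, -0.1, -0.1]
width: 0.085
```

```bash
python3 -c "
from h import *
to([.491,-.292,.129])
"
```

```text
t 5.73 pos [ 0.4919 -0.2928  0.1324] yaw 74.03 tilt [ 0.0029 -0.0018] F [-0.3 -0.1 -0.1] w 0.085 tips 0.025 q6 -1.95
tool delta mm [ 0.5 -1.1  3.4]
```

Emit:
send_rows(
  force=100,
  plan=[
    {"linear": [0.0005,-0.001,0.003],"delta_rot": [0.15,0.1,0],"fingers": 0.085},
    {"linear": [0,0,0],"delta_rot": [0,0,0],"fingers": 0.045},
    {"linear": [0,0,0],"delta_rot": [0,0,0],"fingers": 0.045},
    {"linear": [0,0,0],"delta_rot": [0,0,0],"fingers": 0.045},
    {"linear": [0,0,0],"delta_rot": [0,0,0],"fingers": 0.045},
    {"linear": [0,0,0],"delta_rot": [0,0,0],"fingers": 0.045},
    {"linear": [0,0,0],"delta_rot": [0,0,0],"fingers": 0.045},
    {"linear": [0,0,0],"delta_rot": [0,0,0],"fingers": 0.045},
  ],
)

```text
clock: 6.4
position: [0.4918, -0.2926, 0.1308]
ee_rot: [0.001, 0.798, 0.602, 0.001]
contact_force: [-0.7, -0.4, 0.2]
width: 0.0508
```

```bash
python3 -c "
from h import *
to([.491,-.292,.230])
"
```

```text
t 6.4 pos [ 0.4918 -0.2926  0.1308] yaw 74.05 tilt [ 0.003  -0.0014] F [-0.7 -0.4  0.2] w 0.0508 tips 0.025 q6 -1.95
tool delta mm [  0.3  -0.6 -99.2]
```

Emit:
send_rows(
  plan=[
    {"linear": [0,0,-0.02],"delta_rot": [0,0,0],"fingers": 0.045},
    {"linear": [0,0,-0.03],"delta_rot": [0,0,0],"fingers": 0.045},
    {"linear": [0,0,-0.02],"delta_rot": [0,0,0],"fingers": 0.045},
    {"linear": [0,0,-0.01],"delta_rot": [0,0,0],"fingers": 0.045},
    {"linear": [0,0,0],"delta_rot": [0,0,0],"fingers": 0.045},
  ],
)

```text
clock: 6.82
position: [0.489, -0.2905, 0.2089]
ee_rot: [-0.004, 0.798, 0.602, -0.001]
contact_force: [0.8, -0.0, -2.0]
width: 0.0501
```

Emit:
send_rows(
  plan=[
    {"linear": [0.015,-0.006,0],"delta_rot": [0,0,0],"fingers": 0.045},
    {"linear": [0.027,-0.0105,0],"delta_rot": [0,0,0],"fingers": 0.045},
    {"linear": [0.027,-0.0105,0],"delta_rot": [0,0,0],"fingers": 0.045},
    {"linear": [0.027,-0.0105,0],"delta_rot": [0,0,0],"fingers": 0.045},
    {"linear": [0.027,-0.0105,0],"delta_rot": [0,0,0],"fingers": 0.045},
    {"linear": [0.027,-0.0105,0],"delta_rot": [0,0,0],"fingers": 0.045},
    {"linear": [0.027,-0.0105,0],"delta_rot": [0,0,0],"fingers": 0.045},
    {"linear": [0.027,-0.0105,0],"delta_rot": [0,0,0],"fingers": 0.045},
    {"linear": [0.027,-0.0105,0],"delta_rot": [0,0,0],"fingers": 0.045},
    {"linear": [0.015,-0.006,0],"delta_rot": [0,0,0],"fingers": 0.045},
    {"linear": [0,0,0],"delta_rot": [0,0,0],"fingers": 0.045},
    {"linear": [0,0,0],"delta_rot": [0,0,0],"fingers": 0.045},
  ],
)

```text
clock: 7.82
position: [0.4498, -0.0072, 0.1955]
ee_rot: [-0.018, 0.799, 0.601, -0.008]
contact_force: [0.7, -0.5, -2.1]
width: 0.0503
```

```bash
python3 -c "
from h import *
to([.465,-.007,.211])
ims=[save('wrist','w3.png'),cv2.resize(manip.get_image('scene')[100:300,190:430],None,fx=2,fy=2,interpolation=2)]
C=np.zeros((600,640,3),np.uint8);C[:300,:480]=cv2.resize(ims[0],(480,300));C[300:,:360]=cv2.resize(ims[1],(360,300))
cv2.imwrite('pics/c2.png',C[:,:,::-1])
for c in('wrist','scene'):
  for th in('block_top','sleeve_mid','tube_mid','tongue_pad'):print(c,th,[(np.round(d['extent']).tolist(),round(d['p'],2)) for d in manip.find_in(th,c)][:4])
to([.465,-.007,.211])
"
```

```text
t 7.82 pos [ 0.4498 -0.0072  0.1955] yaw 73.86 tilt [-0.0337  0.0195] F [ 0.7 -0.5 -2.1] w 0.0503 tips 0.025 q6 -1.48
tool delta mm [  4.6  13.9 -16. ]
wrist block_top [([1.0, 91.0, 77.0, 207.0], 0.83), ([496.0, 0.0, 520.0, 7.0], 0.58), ([271.0, 149.0, 376.0, 243.0], 0.55)]
wrist sleeve_mid []
wrist tube_mid [([263.0, 177.0, 376.0, 336.0], 0.78)]
wrist tongue_pad []
scene block_top [([270.0, 175.0, 331.0, 227.0], 0.65), ([138.0, 224.0, 203.0, 286.0], 0.56), ([320.0, 108.0, 324.0, 117.0], 0.37)]
scene sleeve_mid [([309.0, 265.0, 344.0, 294.0], 0.54)]
scene tube_mid [([285.0, 136.0, 307.0, 192.0], 0.74), ([226.0, 278.0, 277.0, 352.0], 0.59), ([273.0, 174.0, 331.0, 227.0], 0.42), ([370.0, 117.0, 406.0, 143.0], 0.42)]
scene tongue_pad []
t 8.32 pos [ 0.4514 -0.0091  0.1966] yaw 73.65 tilt [-0.031   0.0192] F [-0.2 -0.4 -3.1] w 0.0504 tips 0.025 q6 -1.48
tool delta mm [  6.   11.9 -14.8]
```

View pics/c2.png

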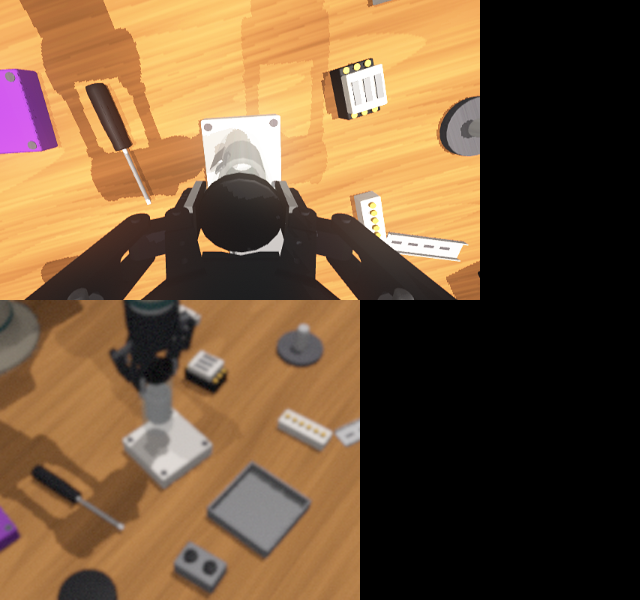

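The tube, gripped, is over the block, and the whole block top is visible. I'll level the tilt next.

Emit:
send_rows(
  plan=[
    {"linear": [0.003,0.006,-0.003],"delta_rot": [-1.0,-0.3,0],"fingers": 0.045},
    {"linear": [0.003,0.006,0],"delta_rot": [-1.0,-0.3,0],"fingers": 0.045},
    {"linear": [0,0,0],"delta_rot": [0,0,0],"fingers": 0.045},
    {"linear": [0,0,0],"delta_rot": [0,0,0],"fingers": 0.045},
  ],
)

```text
clock: 8.65
position: [0.4667, -0.0073, 0.1998]
ee_rot: [0.002, 0.801, 0.599, 0.001]
contact_force: [0.3, -0.1, -1.8]
width: 0.0505
```

```bash
cat >> h.py <<'E'
def lev():
    q=manip.get_state()['ee_rot'];M=Ro.from_quat([q[1],q[2],q[3],q[0]]).as_matrix()
    d=M.T@np.array([0,0,-1.]);print('level rot deg',np.degrees([-d[1],d[0]]).round(2))
E
python3 -c "
from h import *
to([.465,-.007,.2]);lev()
"
```

```text
t 8.65 pos [ 0.4667 -0.0073  0.1998] yaw 73.57 tilt [ 0.0037 -0.0027] F [ 0.3 -0.1 -1.8] w 0.0505 tips 0.025 q6 -1.45
tool delta mm [-0.2 -1.7 -0.2]
level rot deg [0.25 0.09]
```

Emit:
send_rows(
  plan=[
    {"linear": [0,-0.0015,0],"delta_rot": [0.25,0.1,0],"fingers": 0.045},
    {"linear": [0,0,0],"delta_rot": [0,0,0],"fingers": 0.045},
    {"linear": [0,0,0.021],"delta_rot": [0,0,0],"fingers": 0.045},
    {"linear": [0,0,0.022],"delta_rot": [0,0,0],"fingers": 0.045},
  ],
)

```text
clock: 8.98
position: [0.4689, -0.007, 0.1602]
ee_rot: [0.004, 0.801, 0.599, 0.004]
contact_force: [-0.8, -1.7, 61.7]
width: 0.0504
```

```bash
python3 -c "
from h import *
to([.465,-.007,.2]);lev()
"
```

```text
t 8.98 pos [ 0.4689 -0.007   0.1602] yaw 73.63 tilt [ 0.0106 -0.0015] F [-0.8 -1.7 61.7] w 0.0504 tips 0.025 q6 -1.45
tool delta mm [ -1.   -3.3 -39.8]
level rot deg [ 0.61 -0.09]
```

Emit:
send_rows(
  plan=[
    {"linear": [0,0,-0.012],"delta_rot": [0,0,0],"fingers": 0.045},
    {"linear": [0,-0.003,-0.022],"delta_rot": [0.4,0,0],"fingers": 0.045},
    {"linear": [0,0,0],"delta_rot": [0,0,0],"fingers": 0.045},
    {"linear": [0,0,0],"delta_rot": [0,0,0],"fingers": 0.045},
  ],
)

```text
clock: 9.32
position: [0.4634, -0.0061, 0.1912]
ee_rot: [-0.002, 0.801, 0.599, -0.001]
contact_force: [0.1, 0.1, -3.1]
width: 0.0504
```

```bash
python3 -c "
from h import *
to([.466,-.007,.2]);lev()
"
```

```text
t 9.32 pos [ 0.4634 -0.0061  0.1912] yaw 73.62 tilt [-0.004   0.0013] F [ 0.1  0.1 -3.1] w 0.0504 tips 0.025 q6 -1.45
tool delta mm [-0.1  2.7 -8.8]
level rot deg [-0.24 -0.01]
```

Emit:
send_rows(
  plan=[
    {"linear": [0,0.002,-0.009],"delta_rot": [-0.2,0,0],"fingers": 0.045},
    {"linear": [0,0,0],"delta_rot": [0,0,0],"fingers": 0.045},
    {"linear": [0,0,0],"delta_rot": [0,0,0],"fingers": 0.045},
    {"linear": [0,0,0.022],"delta_rot": [0,0,0],"fingers": 0.045},
    {"linear": [0,0,0.022],"delta_rot": [0,0,0],"fingers": 0.045},
    {"linear": [0,0,0],"delta_rot": [0,0,0],"fingers": 0.045},
    {"linear": [0,0,-0.012],"delta_rot": [0.2,0,0],"fingers": 0.045},
    {"linear": [0,-0.002,-0.02],"delta_rot": [0.2,0,0],"fingers": 0.045},
    {"linear": [0,0,0],"delta_rot": [0,0,0],"fingers": 0.045},
    {"linear": [0,0,0],"delta_rot": [0,0,0],"fingers": 0.045},
  ],
)

```text
clock: 10.15
position: [0.4647, -0.0064, 0.187]
ee_rot: [-0.002, 0.801, 0.599, -0.001]
contact_force: [-0.5, 0.1, -2.9]
width: 0.0504
```

```bash
python3 -c "
from h import *
to([.466,-.007,.2]);lev()
a=save('wrist','w4.png')[130:290,220:420];b=manip.get_image('scene')[120:240,250:350]
C=np.zeros((600,800,3),np.uint8);C[:320,:400]=cv2.resize(a,(400,320),interpolation=2);C[:480,400:]=cv2.resize(b,(400,480),interpolation=2)
cv2.imwrite('pics/c3.png',C[:480,:,::-1])
for th in('sleeve_mid','tube_mid'):print(th,[(np.round(d['extent']).tolist(),round(d['p'],2)) for d in manip.find_in(th,'scene')][:2])
"
```

```text
t 10.15 pos [ 0.4647 -0.0064  0.187 ] yaw 73.6 tilt [-0.0047  0.002 ] F [-0.5  0.1 -2.9] w 0.0504 tips 0.025 q6 -1.45
tool delta mm [ -0.2   1.3 -13. ]
level rot deg [-0.29 -0.03]
sleeve_mid [([289.0, 139.0, 313.0, 197.0], 0.7)]
tube_mid [([227.0, 280.0, 277.0, 353.0], 0.92), ([291.0, 142.0, 312.0, 198.0], 0.74)]
```

View pics/c3.png

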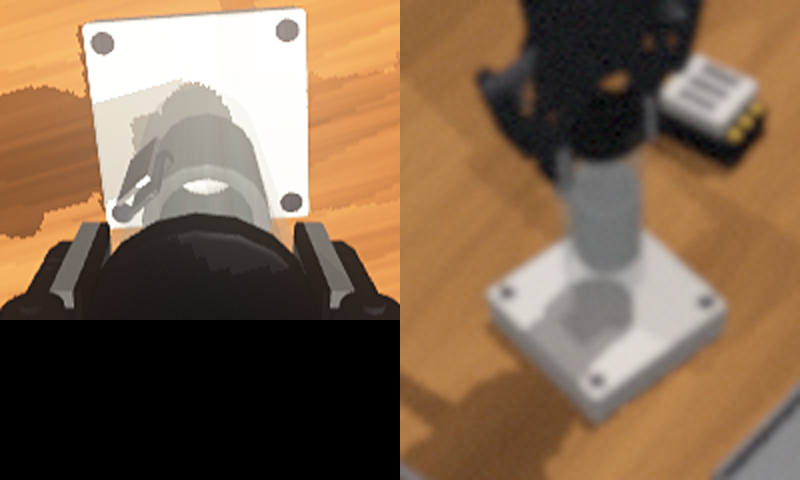

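The sleeve has dropped and its lower end is now about 10 mm above the mouth. I'll rap twice more.

Emit:
send_rows(
  plan=[
    {"linear": [0,0.001,-0.013],"delta_rot": [-0.3,0,0],"fingers": 0.045},
    {"linear": [0,0,0],"delta_rot": [0,0,0],"fingers": 0.045},
    {"linear": [0,0,0],"delta_rot": [0,0,0],"fingers": 0.045},
    {"linear": [0,0,0.022],"delta_rot": [0,0,0],"fingers": 0.045},
    {"linear": [0,0,0.022],"delta_rot": [0,0,0],"fingers": 0.045},
    {"linear": [0,0,0],"delta_rot": [0,0,0],"fingers": 0.045},
    {"linear": [0,0,-0.012],"delta_rot": [0.2,0,0],"fingers": 0.045},
    {"linear": [0,-0.001,-0.025],"delta_rot": [0.1,0,0],"fingers": 0.045},
    {"linear": [0,0,0],"delta_rot": [0,0,0],"fingers": 0.045},
    {"linear": [0,0,0],"delta_rot": [0,0,0],"fingers": 0.045},
  ],
)

```text
clock: 11.18
position: [0.4627, -0.0064, 0.1874]
ee_rot: [-0.005, 0.801, 0.599, -0.004]
contact_force: [-0.8, 0.7, -2.6]
width: 0.0508
```

```bash
python3 -c "
from h import *
to([.466,-.007,.2]);lev()
for i in range(3):
  manip.get_image('scene');print(manip.get_state()['contact_force'].round(2))
for d in manip.masks_of('sleeve_mid','scene'): print(np.round(d['extent']),d['p'])
"
```

```text
t 11.18 pos [ 0.4627 -0.0064  0.1874] yaw 73.58 tilt [-0.0125  0.003 ] F [-0.8  0.7 -2.6] w 0.0508 tips 0.025 q6 -1.45
tool delta mm [  0.3   3.1 -12.7]
level rot deg [-0.73  0.04]
[ 0.45 -0.79 -2.33]
[ 0.53 -0.2  -2.08]
[ 0.92  0.24 -3.22]
[270. 177. 332. 226.] 0.59
```

Emit:
send_rows(
  plan=[
    {"linear": [0,0.003,-0.013],"delta_rot": [-0.7,0,0],"fingers": 0.045},
    {"linear": [0,0,0],"delta_rot": [0,0,0],"fingers": 0.045},
    {"linear": [0,0,0],"delta_rot": [0,0,0],"fingers": 0.045},
    {"linear": [0,0,0.022],"delta_rot": [0,0,0],"fingers": 0.045},
    {"linear": [0,0,0.022],"delta_rot": [0,0,0],"fingers": 0.045},
    {"linear": [0,0,0],"delta_rot": [0,0,0],"fingers": 0.045},
    {"linear": [0,0,-0.012],"delta_rot": [0.1,0,0],"fingers": 0.045},
    {"linear": [0,0,-0.025],"delta_rot": [0,0,0],"fingers": 0.045},
    {"linear": [0,0,0],"delta_rot": [0,0,0],"fingers": 0.045},
    {"linear": [0,0,0],"delta_rot": [0,0,0],"fingers": 0.045},
  ],
)

```text
clock: 12.22
position: [0.4653, -0.0072, 0.194]
ee_rot: [-0.002, 0.801, 0.599, -0.002]
contact_force: [-0.3, 0.7, -2.9]
width: 0.0507
```

```bash
python3 -c "
from h import *
to([.466,-.007,.2]);lev()
F=[]
for i in range(5):
  b=manip.get_image('scene');F.append(manip.get_state()['contact_force'][2].round(2))
print(F)
a=manip.get_image('wrist')[130:290,220:420];b=b[120:240,250:350]
C=np.zeros((480,800,3),np.uint8);C[:320,:400]=cv2.resize(a,(400,320),interpolation=2);C[:480,400:]=cv2.resize(b,(400,480),interpolation=2)
cv2.imwrite('pics/c4.png',C[:480,:,::-1])
to([.466,-.007,.2])
"
```

```text
t 12.22 pos [ 0.4653 -0.0072  0.194 ] yaw 73.58 tilt [-0.0049  0.0002] F [-0.3  0.7 -2.9] w 0.0507 tips 0.025 q6 -1.45
tool delta mm [ 0.4  0.6 -6. ]
level rot deg [-0.27  0.07]
[np.float64(-2.21), np.float64(-1.76), np.float64(-2.42), np.float64(-2.35), np.float64(-2.09)]
t 12.52 pos [ 0.4648 -0.0072  0.1928] yaw 73.58 tilt [-0.0069  0.0006] F [ 0.1  1.3 -2.6] w 0.0502 tips 0.025 q6 -1.45
tool delta mm [ 0.5  1.1 -7.2]
```

View pics/c4.png

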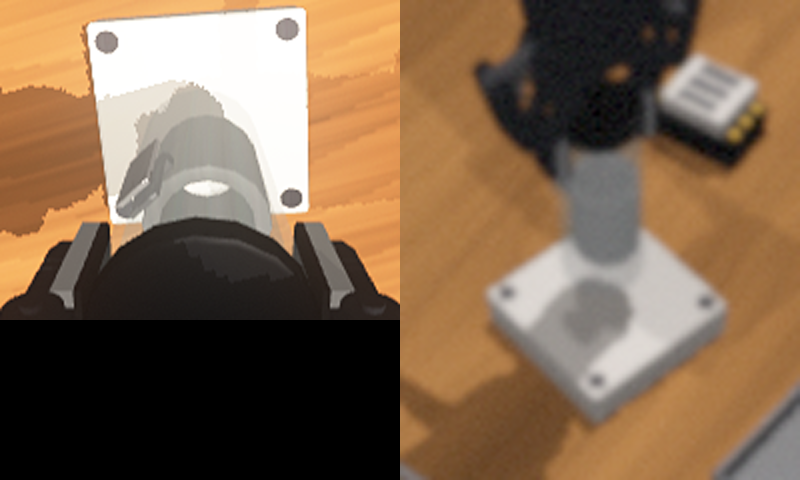

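Emit:
send_rows(
  plan=[
    {"linear": [0,0.001,-0.006],"delta_rot": [-0.35,0.05,0],"fingers": 0.045},
    {"linear": [0,0,0],"delta_rot": [0,0,0],"fingers": 0.045},
    {"linear": [0,0,0.022],"delta_rot": [0,0,0],"fingers": 0.045},
    {"linear": [0,0,0.023],"delta_rot": [0,0,0],"fingers": 0.045},
  ],
)

```text
clock: 12.85
position: [0.4693, -0.008, 0.1568]
ee_rot: [0.004, 0.801, 0.599, 0.003]
contact_force: [-1.1, 0.2, -2.0]
width: 0.0508
```

```bash
python3 -c "
from h import *
to([.466,-.007,.2]);lev()
"
```

```text
t 12.85 pos [ 0.4693 -0.008   0.1568] yaw 73.58 tilt [ 0.0094 -0.002 ] F [-1.1  0.2 -2. ] w 0.0508 tips 0.025 q6 -1.45
tool delta mm [  0.1  -3.  -43.2]
level rot deg [ 0.55 -0.04]
```

Emit:
send_rows(
  plan=[
    {"linear": [0,0,0],"delta_rot": [0.4,0,0],"fingers": 0.045},
    {"linear": [0,0,0],"delta_rot": [0,0,0],"fingers": 0.045},
  ],
)

```text
clock: 13.02
position: [0.4685, -0.008, 0.155]
ee_rot: [-0.001, 0.801, 0.599, -0.0]
contact_force: [0.6, -0.4, -2.0]
width: 0.0502
```

Emit:
send_rows(
  plan=[
    {"linear": [0,-0.003,0],"delta_rot": [0,0,0],"fingers": 0.045},
    {"linear": [0,0,0],"delta_rot": [0,0,0],"fingers": 0.045},
  ],
)

```text
clock: 13.18
position: [0.4654, -0.0071, 0.1558]
ee_rot: [-0.001, 0.801, 0.599, -0.001]
contact_force: [-0.4, 0.5, -2.9]
width: 0.0502
```

```bash
python3 -c "
from h import *
to([.466,-.007,.2]);lev()
"
```

```text
t 13.18 pos [ 0.4654 -0.0071  0.1558] yaw 73.58 tilt [-0.0021  0.0009] F [-0.4  0.5 -2.9] w 0.0502 tips 0.025 q6 -1.45
tool delta mm [  0.3   0.5 -44.2]
level rot deg [-0.13 -0.01]
```

Emit:
send_rows(
  plan=[
    {"linear": [0,0,0.002],"delta_rot": [0,0,0],"fingers": 0.045},
    {"linear": [0,0,0.002],"delta_rot": [0,0,0],"fingers": 0.045},
    {"linear": [0,0,0],"delta_rot": [0,0,0],"fingers": 0.045},
  ],
)

```text
clock: 13.43
position: [0.4661, -0.0071, 0.1546]
ee_rot: [0.0, 0.801, 0.599, 0.001]
contact_force: [0.1, -0.7, -4.0]
width: 0.0501
```

Emit:
send_rows(
  plan=[
    {"linear": [0,0,0.002],"delta_rot": [0,0,0],"fingers": 0.045},
    {"linear": [0,0,0],"delta_rot": [0,0,0],"fingers": 0.045},
  ],
)

```text
clock: 13.6
position: [0.4669, -0.0072, 0.1543]
ee_rot: [0.001, 0.801, 0.599, 0.002]
contact_force: [0.2, 0.6, -2.9]
width: 0.0509
```

Emit:
send_rows(
  plan=[
    {"linear": [0,0,0.002],"delta_rot": [0,0,0],"fingers": 0.045},
    {"linear": [0,0,0],"delta_rot": [0,0,0],"fingers": 0.045},
  ],
)

```text
clock: 13.77
position: [0.4677, -0.0073, 0.1543]
ee_rot: [0.002, 0.801, 0.599, 0.003]
contact_force: [-0.4, 0.6, -2.7]
width: 0.0505
```

Emit:
send_rows(
  plan=[
    {"linear": [0,0,0.004],"delta_rot": [0,0,0],"fingers": 0.045},
    {"linear": [0,0,0.004],"delta_rot": [0,0,0],"fingers": 0.045},
  ],
)

```text
clock: 13.93
position: [0.4691, -0.0075, 0.1537]
ee_rot: [0.004, 0.801, 0.599, 0.004]
contact_force: [-11.6, 2.1, 40.7]
width: 0.0508
```

Emit:
send_rows(
  plan=[
    {"linear": [0,0,0.004],"delta_rot": [0,0,0],"fingers": 0.045},
  ],
)

```text
clock: 14.02
position: [0.4689, -0.0075, 0.1537]
ee_rot: [0.005, 0.801, 0.599, 0.004]
contact_force: [-10.4, 1.4, 31.7]
width: 0.0504
```

```bash
python3 -c "
from h import *
to([.466,-.007,.2]);lev()
"
```

```text
t 14.02 pos [ 0.4689 -0.0075  0.1537] yaw 73.63 tilt [ 0.0129 -0.0022] F [-10.4   1.4  31.7] w 0.0504 tips 0.025 q6 -1.45
tool delta mm [ -0.3  -2.3 -46.3]
level rot deg [ 0.74 -0.08]
```

Emit:
send_rows(
  force=120,
  plan=[
    {"linear": [0,-0.001,-0.012],"delta_rot": [0.4,0,0],"fingers": 0.045},
    {"linear": [0,-0.001,-0.025],"delta_rot": [0,0,0],"fingers": 0.045},
    {"linear": [0,0,-0.004],"delta_rot": [0,0,0],"fingers": 0.045},
    {"linear": [0,0,0],"delta_rot": [0,0,0],"fingers": 0.045},
    {"linear": [0,0,0],"delta_rot": [0,0,0],"fingers": 0.045},
  ],
)

```text
clock: 14.43
position: [0.4659, -0.0066, 0.1956]
ee_rot: [0.002, 0.801, 0.599, 0.003]
contact_force: [-0.0, -0.2, -2.9]
width: 0.0504
```

```bash
python3 -c "
from h import *
to([.466,-.007,.195]);lev()
"
```

```text
t 14.43 pos [ 0.4659 -0.0066  0.1956] yaw 73.64 tilt [ 0.0065 -0.0003] F [-0.  -0.2 -2.9] w 0.0504 tips 0.025 q6 -1.45
tool delta mm [-0.3  0.2  0.6]
level rot deg [ 0.36 -0.09]
```

Emit:
send_rows(
  plan=[
    {"linear": [0,0,0],"delta_rot": [0.5,-0.1,0],"fingers": 0.045},
    {"linear": [0,0,0],"delta_rot": [0,0,0],"fingers": 0.045},
    {"linear": [0,0,0.022],"delta_rot": [0,0,0],"fingers": 0.045},
    {"linear": [0,0,0.025],"delta_rot": [0,0,0],"fingers": 0.045},
  ],
)

```text
clock: 14.77
position: [0.4683, -0.007, 0.1483]
ee_rot: [0.001, 0.801, 0.599, 0.001]
contact_force: [-0.3, 0.5, 17.5]
width: 0.0497
```

Emit:
send_rows(
  plan=[
    {"linear": [0,0,-0.012],"delta_rot": [0.3,0,0],"fingers": 0.045},
    {"linear": [0,-0.001,-0.025],"delta_rot": [0,0,0],"fingers": 0.045},
    {"linear": [0,0,-0.004],"delta_rot": [0,0,0],"fingers": 0.045},
    {"linear": [0,0,0],"delta_rot": [0,0,0],"fingers": 0.045},
    {"linear": [0,0,0],"delta_rot": [0,0,0],"fingers": 0.045},
  ],
)

```text
clock: 15.18
position: [0.4631, -0.0063, 0.1805]
ee_rot: [-0.008, 0.801, 0.599, -0.007]
contact_force: [0.1, 0.5, -2.5]
width: 0.0492
```

```bash
python3 -c "
from h import *
to([.466,-.007,.195]);lev()
F=[]
for i in range(4):
  b=save('scene','s5.png');F.append(manip.get_state()['contact_force'][2].round(2))
print(F)
"
```

```text
t 15.18 pos [ 0.4631 -0.0063  0.1805] yaw 73.61 tilt [-0.0209  0.0041] F [ 0.1  0.5 -2.5] w 0.0492 tips 0.025 q6 -1.45
tool delta mm [  0.1   2.6 -14.5]
level rot deg [-1.21  0.11]
[np.float64(-2.78), np.float64(-3.04), np.float64(-2.3), np.float64(-2.77)]
```

Emit:
send_rows(
  plan=[
    {"linear": [0,0.0025,0.008],"delta_rot": [-1.2,0.1,0],"fingers": 0.045},
    {"linear": [0,0,0.01],"delta_rot": [0,0,0],"fingers": 0.045},
    {"linear": [0,0,0.008],"delta_rot": [0,0,0],"fingers": 0.045},
    {"linear": [0,0,0.003],"delta_rot": [0,0,0],"fingers": 0.045},
    {"linear": [0,0,0],"delta_rot": [0,0,0],"fingers": 0.045},
  ],
)

```text
clock: 15.8
position: [0.4646, -0.0069, 0.149]
ee_rot: [-0.0, 0.801, 0.599, -0.001]
contact_force: [-0.8, 0.2, -1.5]
width: 0.0491
```

```bash
python3 -c "
from h import *
to([.466,-.007,.148]);lev()
cv2.imwrite('pics/s5c.png',cv2.resize(cv2.imread('pics/s5.png')[130:220,260:340],None,fx=6,fy=6,interpolation=2))
"
```

```text
t 15.8 pos [ 0.4646 -0.0069  0.149 ] yaw 73.6 tilt [-0.0016 -0.0001] F [-0.8  0.2 -1.5] w 0.0491 tips 0.025 q6 -1.45
tool delta mm [0.3 1.4 1. ]
level rot deg [-0.09  0.03]
```

View pics/s5c.png

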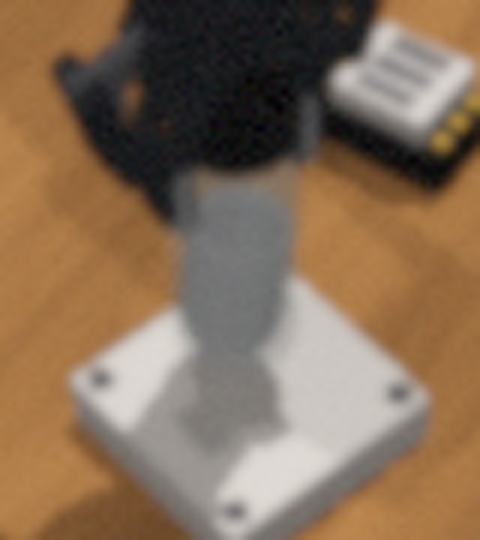

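Emit:
send_rows(
  plan=[
    {"linear": [0,0,0.003],"delta_rot": [0,0,0],"fingers": 0.045},
    {"linear": [0,0,0],"delta_rot": [0,0,0],"fingers": 0.065},
    {"linear": [0,0,0],"delta_rot": [0,0,0],"fingers": 0.065},
    {"linear": [0,0,0],"delta_rot": [0,0,0],"fingers": 0.065},
    {"linear": [0,0,-0.006],"delta_rot": [0,0,0],"fingers": 0.065},
    {"linear": [0,0,-0.007],"delta_rot": [0,0,0],"fingers": 0.065},
    {"linear": [0,0,0],"delta_rot": [0,0,0],"fingers": 0.065},
    {"linear": [0,0,0],"delta_rot": [0,0,0],"fingers": 0.065},
  ],
)

```text
clock: 16.47
position: [0.4672, -0.0072, 0.1628]
ee_rot: [0.002, 0.801, 0.599, 0.002]
contact_force: [0.7, -0.8, -0.1]
width: 0.0651
```

```bash
python3 -c "
from h import *
to([.466,-.007,.161]);lev()
"
```

```text
t 16.47 pos [ 0.4672 -0.0072  0.1628] yaw 73.59 tilt [ 0.0046 -0.0009] F [ 0.7 -0.8 -0.1] w 0.0651 tips 0.025 q6 -1.45
tool delta mm [-0.1 -1.3  1.8]
level rot deg [ 0.27 -0.03]
```

Regripping with the mouth 0.132 below the TCP.

Emit:
send_rows(
  force=120,
  plan=[
    {"linear": [0,0,0],"delta_rot": [0.25,0,0],"fingers": 0.045},
    {"linear": [0,0,0],"delta_rot": [0,0,0],"fingers": 0.045},
    {"linear": [0,0,0],"delta_rot": [0,0,0],"fingers": 0.045},
    {"linear": [0,0,0],"delta_rot": [0,0,0],"fingers": 0.045},
    {"linear": [0,0,0],"delta_rot": [0,0,0],"fingers": 0.045},
    {"linear": [0,0,-0.012],"delta_rot": [0,0,0],"fingers": 0.045},
    {"linear": [0,0,-0.025],"delta_rot": [0,0,0],"fingers": 0.045},
    {"linear": [0,0,-0.004],"delta_rot": [0,0,0],"fingers": 0.045},
    {"linear": [0,0,0],"delta_rot": [0,0,0],"fingers": 0.045},
    {"linear": [0,0,0],"delta_rot": [0,0,0],"fingers": 0.045},
  ],
)

```text
clock: 17.3
position: [0.4659, -0.0072, 0.2029]
ee_rot: [-0.002, 0.801, 0.599, -0.001]
contact_force: [-0.7, -0.2, -1.0]
width: 0.0495
```

```bash
python3 -c "
from h import *
to([.466,-.007,.203]);lev()
F=[]
for i in range(4):
  b=save('scene','s5.png');F.append(manip.get_state()['contact_force'][2].round(2))
print(F);to([.466,-.007,.203])
"
```

```text
t 17.3 pos [ 0.4659 -0.0072  0.2029] yaw 73.59 tilt [-0.0041  0.0009] F [-0.7 -0.2 -1. ] w 0.0495 tips 0.025 q6 -1.45
tool delta mm [ 0.2  0.  -0.1]
level rot deg [-0.24  0.01]
[np.float64(-1.12), np.float64(-2.49), np.float64(-2.51), np.float64(-1.59)]
t 17.5 pos [ 0.4654 -0.0071  0.2023] yaw 73.59 tilt [-0.006   0.0012] F [ 0.9 -0.8 -1.6] w 0.0494 tips 0.025 q6 -1.45
tool delta mm [ 0.3  0.5 -0.7]
```

```bash
python3 -c "
from h import *
F=[]
for i in range(16):
  b=manip.get_image('wrist');F.append(manip.get_state()['contact_force'][2])
print(np.mean(F),np.std(F)/4)
save('wrist','w6.png');save('scene','s6.png')
"
```

```text
-1.4615531391741372 0.14324320201997634
```

Emit:
send_rows(
  plan=[
    {"linear": [0,0,-0.01],"delta_rot": [-0.3,0,0],"fingers": 0.045},
    {"linear": [0,0,-0.02],"delta_rot": [0,0,0],"fingers": 0.045},
    {"linear": [0,0,-0.02],"delta_rot": [0,0,0],"fingers": 0.045},
    {"linear": [0,0,-0.015],"delta_rot": [0,0,0],"fingers": 0.045},
    {"linear": [0,0,0],"delta_rot": [0,0,0],"fingers": 0.045},
    {"linear": [0,0,0],"delta_rot": [0,0,0],"fingers": 0.045},
  ],
)

```text
clock: 18.9
position: [0.4654, -0.0071, 0.2729]
ee_rot: [0.001, 0.801, 0.599, 0.0]
contact_force: [-0.1, -0.1, -1.7]
width: 0.0492
```

```bash
python3 -c "
from h import *
to([.466,-.007,.27]);lev()
a=save('wrist','w7.png')[100:300,200:440];b=save('scene','s7.png')[100:240,230:350]
C=np.zeros((480,800,3),np.uint8);C[:333,:400]=cv2.resize(a,(400,333),interpolation=2);C[:467,400:]=cv2.resize(b,(400,467),interpolation=2)
cv2.imwrite('pics/c7.png',C[:480,:,::-1])
for c in ['scene']:
  for d in manip.masks_of('sleeve_mid',c):print(np.round(d['extent']),d['p'])
"
```

```text
t 18.9 pos [ 0.4654 -0.0071  0.2729] yaw 73.59 tilt [ 0.0013 -0.0009] F [-0.1 -0.1 -1.7] w 0.0492 tips 0.025 q6 -1.45
tool delta mm [0.3 0.6 2.9]
level rot deg [0.08 0.03]
[292. 176. 306. 204.] 0.95
```

View pics/c7.png

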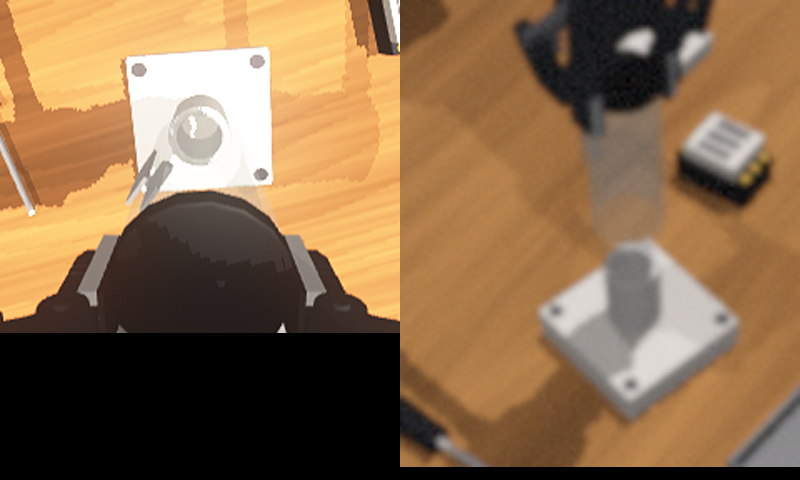

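The sleeve is standing on the block and the tube is clear of it. Next I'll move the tube to the tray.

Emit:
send_rows(
  plan=[
    {"linear": [0.003,0.012,0],"delta_rot": [0,0,0],"fingers": 0.045},
    {"linear": [0.005,0.022,0],"delta_rot": [0,0,0],"fingers": 0.045},
    {"linear": [0.006,0.025,0],"delta_rot": [0,0,0],"fingers": 0.045},
    {"linear": [0.006,0.025,0],"delta_rot": [0,0,0],"fingers": 0.045},
    {"linear": [0.006,0.025,0],"delta_rot": [0,0,0],"fingers": 0.045},
    {"linear": [0.006,0.025,0],"delta_rot": [0,0,0],"fingers": 0.045},
    {"linear": [0.005,0.022,0],"delta_rot": [0,0,0],"fingers": 0.045},
    {"linear": [0.003,0.015,0.01],"delta_rot": [0,0,0],"fingers": 0.045},
    {"linear": [0.001,0.007,0.01],"delta_rot": [0,0,0],"fingers": 0.045},
    {"linear": [0,0,0],"delta_rot": [0,0,0],"fingers": 0.045},
    {"linear": [0,0,0],"delta_rot": [0,0,0],"fingers": 0.045},
  ],
)

```text
clock: 19.97
position: [0.6577, -0.0179, 0.2338]
ee_rot: [-0.007, 0.801, 0.599, -0.007]
contact_force: [0.3, 0.1, -1.2]
width: 0.0496
```

```bash
python3 -c "
from h import *
to([.653,-.018,.25]);lev()
"
```

```text
t 19.97 pos [ 0.6577 -0.0179  0.2338] yaw 73.55 tilt [-0.0184  0.0025] F [ 0.3  0.1 -1.2] w 0.0496 tips 0.025 q6 -1.42
tool delta mm [ -1.5  -4.7 -16.1]
level rot deg [-1.05  0.16]
```

Emit:
send_rows(
  plan=[
    {"linear": [-0.0015,-0.004,0.005],"delta_rot": [-1.0,0.15,0],"fingers": 0.045},
    {"linear": [0,0,0.018],"delta_rot": [0,0,0],"fingers": 0.045},
    {"linear": [0,0,0.02],"delta_rot": [0,0,0],"fingers": 0.045},
    {"linear": [0,0,0.02],"delta_rot": [0,0,0],"fingers": 0.045},
    {"linear": [0,0,0.012],"delta_rot": [0,0,0],"fingers": 0.045},
    {"linear": [0,0,0],"delta_rot": [0.2,0,0],"fingers": 0.045},
    {"linear": [0,0,0],"delta_rot": [0,0,0],"fingers": 0.045},
  ],
)

```text
clock: 20.55
position: [0.6461, -0.0173, 0.1578]
ee_rot: [-0.003, 0.801, 0.599, -0.003]
contact_force: [0.4, -1.0, -1.6]
width: 0.0491
```

```bash
python3 -c "
from h import *
to([.653,-.018,.137]);lev()
"
```

```text
t 20.55 pos [ 0.6461 -0.0173  0.1578] yaw 73.55 tilt [-0.0091  0.0016] F [ 0.4 -1.  -1.6] w 0.0491 tips 0.025 q6 -1.42
tool delta mm [ 1.3  7.1 20.8]
level rot deg [-0.53  0.06]
```

Emit:
send_rows(
  plan=[
    {"linear": [0.001,0.006,0.004],"delta_rot": [-0.5,0.05,0],"fingers": 0.045},
    {"linear": [0,0,0.007],"delta_rot": [0,0,0],"fingers": 0.045},
    {"linear": [0,0,0.006],"delta_rot": [0,0,0],"fingers": 0.045},
    {"linear": [0,0,0],"delta_rot": [0,0,0],"fingers": 0.045},
    {"linear": [0,0,0],"delta_rot": [0,0,0],"fingers": 0.045},
  ],
)

```text
clock: 20.97
position: [0.6536, -0.0182, 0.1435]
ee_rot: [0.002, 0.801, 0.599, 0.002]
contact_force: [0.4, -0.9, -1.6]
width: 0.0493
```

```bash
python3 -c "
from h import *
to([.653,-.018,.137]);lev()
"
```

```text
t 20.97 pos [ 0.6536 -0.0182  0.1435] yaw 73.55 tilt [ 0.0063 -0.001 ] F [ 0.4 -0.9 -1.6] w 0.0493 tips 0.025 q6 -1.42
tool delta mm [-0.  -0.7  6.5]
level rot deg [ 0.36 -0.05]
```

Emit:
send_rows(
  plan=[
    {"linear": [0,0,0.003],"delta_rot": [0.4,0,0],"fingers": 0.045},
    {"linear": [0,0,0.004],"delta_rot": [0,0,0],"fingers": 0.045},
    {"linear": [0,0,0.002],"delta_rot": [0,0,0],"fingers": 0.045},
  ],
)

```text
clock: 21.22
position: [0.6554, -0.0187, 0.1381]
ee_rot: [0.001, 0.801, 0.599, 0.002]
contact_force: [-4.0, -0.4, 15.4]
width: 0.0493
```

```bash
python3 -c "
from h import *
to([.653,-.018,.137]);lev()
"
```

```text
t 21.22 pos [ 0.6554 -0.0187  0.1381] yaw 73.56 tilt [0.0043 0.    ] F [-4.  -0.4 15.4] w 0.0493 tips 0.025 q6 -1.42
tool delta mm [-0.1 -2.5  1.1]
level rot deg [ 0.23 -0.07]
```

The tube has touched the tray floor at 15 N, so I'll release it and rise.

Emit:
send_rows(
  plan=[
    {"linear": [0,0,0],"delta_rot": [0,0,0],"fingers": 0.07},
    {"linear": [0,0,0],"delta_rot": [0,0,0],"fingers": 0.075},
    {"linear": [0,0,0],"delta_rot": [0,0,0],"fingers": 0.08},
    {"linear": [0,0,0],"delta_rot": [0,0,0],"fingers": 0.085},
    {"linear": [0,0,-0.01],"delta_rot": [0,0,0],"fingers": 0.085},
    {"linear": [0,0,-0.02],"delta_rot": [0,0,0],"fingers": 0.085},
    {"linear": [0,0,-0.025],"delta_rot": [0,0,0],"fingers": 0.085},
    {"linear": [0,0,-0.03],"delta_rot": [0,0,0],"fingers": 0.085},
    {"linear": [0,0,-0.02],"delta_rot": [0,0,0],"fingers": 0.085},
    {"linear": [0,0,0],"delta_rot": [0,0,0],"fingers": 0.085},
    {"linear": [0,0,0],"delta_rot": [0,0,0],"fingers": 0.085},
  ],
)

```text
clock: 22.13
position: [0.655, -0.0187, 0.2496]
ee_rot: [0.001, 0.801, 0.599, 0.002]
contact_force: [-0.0, -0.2, -0.6]
width: 0.0845
```

```bash
python3 -c "
from h import *
to([.466,-.007,.2]);lev()
im=save('top','t8.png')
for th in('tube_mid','sleeve_mid'):
  for d in manip.masks_of(th,'top')[:3]:print(th,np.round(d['extent']),d['p'])
im=save('scene','s8.png')
for th in('tube_mid','sleeve_mid'):
  for d in manip.masks_of(th,'scene')[:3]:print(th,np.round(d['extent']),d['p'])
print(proj('scene',[[.654,-.018,.144],[.654,-.018,.004]]),proj('scene',[[.466,-.007,.09],[.466,-.007,.03]]))
"
```

```text
t 22.13 pos [ 0.655  -0.0187  0.2496] yaw 73.55 tilt [0.0037 0.0002] F [-0.  -0.2 -0.6] w 0.0845 tips 0.025 q6 -1.42
tool delta mm [ -42.4 -184.7   49. ]
level rot deg [ 0.2  -0.07]
tube_mid [421. 139. 469. 181.] 0.83
tube_mid [321. 127. 336. 134.] 0.61
tube_mid [226. 280. 276. 353.] 0.83
tube_mid [350. 197. 378. 249.] 0.65
tube_mid [308. 265. 343. 294.] 0.38
sleeve_mid [290. 176. 308. 203.] 0.79
[[365.5 208.2]
 [360.7 241. ]] [[300.6 180.2]
 [301.5 194.8]]
```

Emit:
send_rows(
  plan=[
    {"linear": [-0.003,-0.012,0],"delta_rot": [0.1,0,0],"fingers": 0.085},
    {"linear": [-0.005,-0.022,0],"delta_rot": [0,0,0],"fingers": 0.085},
    {"linear": [-0.006,-0.026,0],"delta_rot": [0,0,0],"fingers": 0.085},
    {"linear": [-0.006,-0.026,0],"delta_rot": [0,0,0],"fingers": 0.085},
    {"linear": [-0.006,-0.026,0],"delta_rot": [0,0,0],"fingers": 0.085},
    {"linear": [-0.006,-0.026,0],"delta_rot": [0,0,0],"fingers": 0.085},
    {"linear": [-0.005,-0.022,0.01],"delta_rot": [0,0,0],"fingers": 0.085},
    {"linear": [-0.003,-0.014,0.02],"delta_rot": [0,0,0],"fingers": 0.085},
    {"linear": [-0.001,-0.006,0.02],"delta_rot": [0,0,0],"fingers": 0.085},
    {"linear": [0,0,0],"delta_rot": [0,0,0],"fingers": 0.085},
    {"linear": [0,0,0],"delta_rot": [0,0,0],"fingers": 0.085},
    {"linear": [0,0,0],"delta_rot": [0,0,0],"fingers": 0.085},
  ],
)

```text
clock: 23.43
position: [0.4564, -0.0056, 0.1856]
ee_rot: [-0.008, 0.801, 0.599, -0.007]
contact_force: [0.1, 0.7, -0.3]
width: 0.0853
```

```bash
python3 -c "
from h import *
to([.466,-.007,.15]);lev()
for k in range(2):
  manip.get_image('wrist')
  for d in manip.masks_of('sleeve_mid','wrist')[:2]:
    m=d['pixels'];e=d['extent'];print(np.round(e),d['p'])
im=save('wrist','w9.png')
cv2.imwrite('pics/w9.png',im[:,:,::-1])
to([.466,-.007,.15]);lev()
print(proj('wrist',[[.466,-.007,.09],[.466,-.007,.03]]))
print('block', [(np.round(d['extent']),d['p']) for d in manip.find_in('block_top','wrist')])
"
```

```text
t 23.43 pos [ 0.4564 -0.0056  0.1856] yaw 73.54 tilt [-0.0216  0.0042] F [ 0.1  0.7 -0.3] w 0.0853 tips 0.025 q6 -1.45
tool delta mm [ 1.4 10.4 35.3]
level rot deg [-1.26  0.12]
[296. 180. 347. 246.] 0.68
[298. 179. 348. 244.] 0.76
[104. 101. 196. 265.] 0.68
t 23.68 pos [ 0.4575 -0.0057  0.1862] yaw 73.54 tilt [-0.019   0.0039] F [ 0.8  0.4 -0.3] w 0.0847 tips 0.025 q6 -1.45
tool delta mm [ 1.3  9.2 36.1]
level rot deg [-1.11  0.1 ]
[[322.7 221.8]
 [322.4 201.6]]
block [(array([263., 142., 378., 253.]), 0.97), (array([  0.,  82.,  68., 199.]), 0.67), (array([297., 182., 346., 244.]), 0.53), (array([476., 253., 520., 313.]), 0.24)]
```

View pics/w9.png

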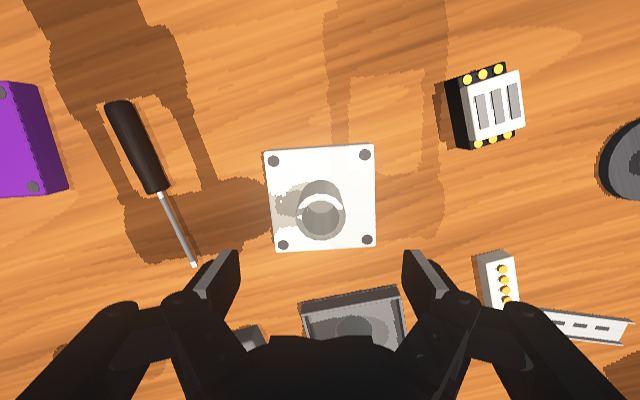

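The sleeve stands on the block, with its top ring centred at about (321,216). Everything else is undisturbed.

```bash
python3 -c "
from h import *
im=cv2.imread('pics/w9.png');g=cv2.cvtColor(im,6)
c=cv2.HoughCircles(cv2.resize(g[170:260,280:365],None,fx=4,fy=4,interpolation=2),cv2.HOUGH_GRADIENT,1.5,20,param1=120,param2=40,minRadius=40,maxRadius=120)
if c is not None:
  for x,y,r in c[0][:6]:print((x/4+280).round(1),(y/4+170).round(1),(r/4).round(1),at('wrist',x/4+280,y/4+170,.09))
p=at('wrist',321,217,.09);print(p);to([p[0],p[1],.081])
"
```

```text
320.7 214.1 26.2 [ 0.4588 -0.0066  0.09  ]
320.7 219.3 25.5 [ 0.4632 -0.0079  0.09  ]
325.9 217.1 19.8 [ 0.4625 -0.0032  0.09  ]
316.2 216.3 21.5 [ 0.4597 -0.0107  0.09  ]
325.2 211.4 16.8 [ 0.4577 -0.0025  0.09  ]
[ 0.4613 -0.0071  0.09  ]
t 23.73 pos [ 0.4572 -0.0057  0.1861] yaw 73.54 tilt [-0.0194  0.0039] F [0.4 0.1 1.1] w 0.0849 tips 0.025 q6 -1.45
tool delta mm [  0.    6.4 105. ]
```

Emit:
send_rows(
  plan=[
    {"linear": [0,0.004,0.005],"delta_rot": [-0.8,0.1,0],"fingers": 0.085},
    {"linear": [0,0.003,0.018],"delta_rot": [-0.3,0,0],"fingers": 0.085},
    {"linear": [0,0,0.02],"delta_rot": [0,0,0],"fingers": 0.085},
    {"linear": [0,0,0.015],"delta_rot": [0,0,0],"fingers": 0.085},
    {"linear": [0,0,0],"delta_rot": [0,0,0],"fingers": 0.085},
    {"linear": [0,0,0],"delta_rot": [0,0,0],"fingers": 0.085},
  ],
)

```text
clock: 24.23
position: [0.4691, -0.0085, 0.1295]
ee_rot: [0.004, 0.801, 0.599, 0.003]
contact_force: [0.1, -0.1, 0.4]
width: 0.0848
```

```bash
python3 -c "
from h import *
to([.462,-.0075,.081]);lev()
im=save('wrist','w10.png');print(proj('wrist',[[.462,-.0075,.09]]))
g=cv2.cvtColor(im,7)
u,v=proj('wrist',[[.462,-.0075,.09]])[0].astype(int)
for d in manip.masks_of('sleeve_mid','wrist')[:2]:
    e=np.round(d['extent']);m=d['pixels'].astype(np.uint8)
    (w)=[np.where(m[r])[0][[0,-1]].tolist() for r in range(int(e[1])+4,int(e[3])-2,8)]
    print(e,d['p'],w)
"
```

```text
t 24.23 pos [ 0.4691 -0.0085  0.1295] yaw 73.56 tilt [ 0.0096 -0.0016] F [ 0.1 -0.1  0.4] w 0.0848 tips 0.025 q6 -1.45
tool delta mm [-1.1 -7.5 48.4]
level rot deg [ 0.55 -0.07]
[[319.2 228.3]]
[287. 176. 351. 260.] 0.92 [[306, 333], [298, 340], [295, 344], [292, 346], [289, 348], [286, 350], [286, 351], [287, 351], [291, 346], [299, 337]]
```

Emit:
send_rows(
  plan=[
    {"linear": [-0.0005,-0.004,0.004],"delta_rot": [0.4,0,0],"fingers": 0.085},
    {"linear": [-0.0005,-0.003,0.012],"delta_rot": [0,0,0],"fingers": 0.085},
    {"linear": [0,0,0.015],"delta_rot": [0,0,0],"fingers": 0.085},
    {"linear": [0,0,0.01],"delta_rot": [0,0,0],"fingers": 0.085},
    {"linear": [0,0,0.002],"delta_rot": [0.2,0,0],"fingers": 0.085},
    {"linear": [0,0,0],"delta_rot": [0,0,0],"fingers": 0.085},
  ],
)

```text
clock: 24.83
position: [0.4659, -0.008, 0.0906]
ee_rot: [0.003, 0.801, 0.599, 0.004]
contact_force: [0.5, 0.6, 0.3]
width: 0.0852
```

```bash
python3 -c "
from h import *
to([.462,-.0075,.081]);lev()
"
```

```text
t 24.83 pos [ 0.4659 -0.008   0.0906] yaw 73.57 tilt [ 0.0107 -0.0003] F [0.5 0.6 0.3] w 0.0852 tips 0.025 q6 -1.45
tool delta mm [-0.7 -4.   9.5]
level rot deg [ 0.59 -0.16]
```

Emit:
send_rows(
  plan=[
    {"linear": [-0.0005,-0.002,0.003],"delta_rot": [0.4,-0.1,0],"fingers": 0.085},
    {"linear": [0,-0.002,0.005],"delta_rot": [0.2,0,0],"fingers": 0.085},
    {"linear": [0,0,0],"delta_rot": [0,0,0],"fingers": 0.085},
    {"linear": [0,0,0],"delta_rot": [0,0,0],"fingers": 0.085},
  ],
)

```text
clock: 25.17
position: [0.4631, -0.0075, 0.084]
ee_rot: [0.001, 0.801, 0.599, 0.001]
contact_force: [0.3, -0.9, -0.6]
width: 0.085
```

```bash
python3 -c "
from h import *
to([.462,-.0075,.081]);lev()
"
```

```text
t 25.17 pos [ 0.4631 -0.0075  0.084 ] yaw 73.57 tilt [0.0031 0.0005] F [ 0.3 -0.9 -0.6] w 0.085 tips 0.025 q6 -1.45
tool delta mm [-0.3 -1.1  3. ]
level rot deg [ 0.16 -0.08]
```

Emit:
send_rows(
  force=40,
  plan=[
    {"linear": [0,-0.001,0.001],"delta_rot": [0.2,-0.1,0],"fingers": 0.085},
    {"linear": [0,0,0],"delta_rot": [0,0,0],"fingers": 0.035},
    {"linear": [0,0,0],"delta_rot": [0,0,0],"fingers": 0.035},
    {"linear": [0,0,0],"delta_rot": [0,0,0],"fingers": 0.035},
    {"linear": [0,0,0],"delta_rot": [0,0,0],"fingers": 0.035},
    {"linear": [0,0,0],"delta_rot": [0,0,0],"fingers": 0.035},
    {"linear": [0,0,0],"delta_rot": [0,0,0],"fingers": 0.035},
    {"linear": [0,0,0],"delta_rot": [0,0,0],"fingers": 0.035},
  ],
)

```text
clock: 25.83
position: [0.4627, -0.0072, 0.0839]
ee_rot: [0.0, 0.801, 0.599, 0.0]
contact_force: [0.5, -0.8, 0.3]
width: 0.0406
```

```bash
python3 -c "
from h import *
to([.462,-.0075,.081]);lev()
"
```

```text
t 25.83 pos [ 0.4627 -0.0072  0.0839] yaw 73.58 tilt [ 0.0007 -0.0006] F [ 0.5 -0.8  0.3] w 0.0406 tips 0.025 q6 -1.45
tool delta mm [-0.4 -0.6  2.9]
level rot deg [0.05 0.02]
```

Emit:
send_rows(
  plan=[
    {"linear": [0,0,-0.015],"delta_rot": [0,0,0],"fingers": 0.035},
    {"linear": [0,0,-0.03],"delta_rot": [0,0,0],"fingers": 0.035},
    {"linear": [0,0,-0.025],"delta_rot": [0,0,0],"fingers": 0.035},
    {"linear": [0.01,-0.001,-0.015],"delta_rot": [0,0,0],"fingers": 0.035},
    {"linear": [0.025,-0.003,0],"delta_rot": [0,0,0],"fingers": 0.035},
    {"linear": [0.035,-0.004,0],"delta_rot": [0,0,0],"fingers": 0.035},
    {"linear": [0.035,-0.004,0],"delta_rot": [0,0,0],"fingers": 0.035},
    {"linear": [0.035,-0.004,0],"delta_rot": [0,0,0],"fingers": 0.035},
    {"linear": [0.03,-0.004,0],"delta_rot": [0,0,0],"fingers": 0.035},
    {"linear": [0.02,-0.002,0],"delta_rot": [0,0,0],"fingers": 0.035},
    {"linear": [0.01,-0.001,0],"delta_rot": [0,0,0],"fingers": 0.035},
    {"linear": [0,0,0],"delta_rot": [0,0,0],"fingers": 0.035},
  ],
)

```text
clock: 26.83
position: [0.4978, 0.1988, 0.1709]
ee_rot: [-0.001, 0.802, 0.597, -0.001]
contact_force: [0.3, -0.5, -0.6]
width: 0.0402
```

Emit:
send_rows(
  plan=[
    {"linear": [0,0,0],"delta_rot": [0,0,0],"fingers": 0.035},
    {"linear": [0,0,0],"delta_rot": [0,0,0],"fingers": 0.035},
    {"linear": [0,0,0],"delta_rot": [0,0,0],"fingers": 0.035},
  ],
)

```text
clock: 27.08
position: [0.4966, 0.1965, 0.17]
ee_rot: [-0.0, 0.802, 0.597, -0.003]
contact_force: [-0.2, 0.6, -1.9]
width: 0.0405
```

```bash
python3 -c "
from h import *
print('top pin',at('top',197.3,189.6,.06),'disc',at('top',203.3,193,.012))
to([.524,.331,.17]);lev()
for k in range(2):
  im=manip.get_image('wrist');K,R,t=cam('wrist')
  for d in manip.masks_of('gauge_seat','wrist')[:1]:
    m=d['pixels'].astype(np.uint8);cs=max(cv2.findContours(m,0,2)[0],key=cv2.contourArea)[:,0,:]
    W=np.array([at('wrist',u,v,.012)[:2] for u,v in cs.astype(float)],np.float32)
    print(np.round(d['extent']),d['p'],'circ',cv2.minEnclosingCircle(W),cv2.fitEllipse(W))
to([.524,.331,.17])
e=np.round(d['extent']).astype(int)
print(proj('wrist',[[.524,.331,.06],[.524,.331,.012]]))
x0,y0=e[0]-15,e[1]-25
print('crop',x0,y0)
c=im[max(y0,0):e[3]+15,x0:e[2]+15];cv2.imwrite('pics/g.png',cv2.resize(c,None,fx=4,fy=4,interpolation=2)[:,:,::-1])
"
```

```text
top pin [0.5238 0.3345 0.06  ] disc [0.5234 0.3321 0.012 ]
t 27.08 pos [0.4966 0.1965 0.17  ] yaw 73.31 tilt [-0.0052 -0.0028] F [-0.2  0.6 -1.9] w 0.0405 tips 0.025 q6 -1.03
tool delta mm [136.7 -12.4  -0.5]
level rot deg [-0.24  0.24]
[418. 134. 506. 224.] 0.74 circ ((0.5249000191688538, 0.333050012588501), 0.04637377709150314) ((0.5242441296577454, 0.3336260914802551), (0.08758624643087387, 0.09133274108171463), 140.9815216064453)
[421. 131. 506. 222.] 0.98 circ ((0.5242013931274414, 0.33409154415130615), 0.045933496206998825) ((0.5243804454803467, 0.3343672454357147), (0.08724717050790787, 0.09067967534065247), 136.6670684814453)
t 27.28 pos [0.497  0.1968 0.1703] yaw 73.29 tilt [-0.0044 -0.0021] F [-0.9  0.4 -1.2] w 0.0407 tips 0.025 q6 -1.03
tool delta mm [ 1.363e+02 -1.270e+01 -1.000e-01]
[[483.6 190.6]
 [457.1 178.6]]
crop 406 106
```

View pics/g.png

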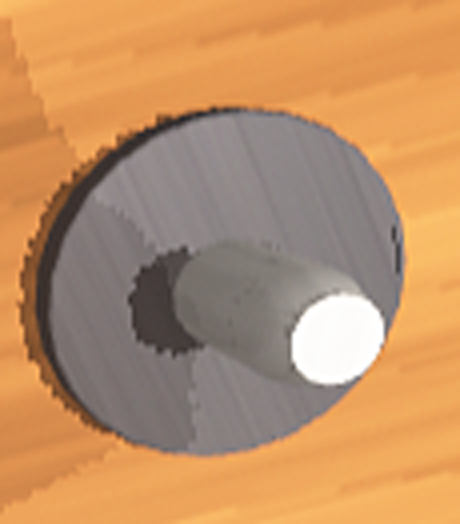

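The view shows the gauge disc centred at about (463,176) in the full frame, with the pin's top face at (490,191).

```bash
python3 -c "
from h import *
print('pin',at('wrist',490.3,190.7,.06),'disc',at('wrist',462.7,176.3,.012))
to([.525,.335,.15])
"
```

```text
pin [0.5257 0.3364 0.06  ] disc [0.5233 0.3368 0.012 ]
t 27.28 pos [0.497  0.1968 0.1703] yaw 73.29 tilt [-0.0044 -0.0021] F [-0.9  0.4 -1.2] w 0.0407 tips 0.025 q6 -1.03
tool delta mm [140.5 -12.8  19.8]
```

Emit:
send_rows(
  plan=[
    {"linear": [0.012,-0.001,0],"delta_rot": [-0.2,0.2,0],"fingers": 0.035},
    {"linear": [0.025,-0.002,0],"delta_rot": [0,0,0],"fingers": 0.035},
    {"linear": [0.03,-0.003,0],"delta_rot": [0,0,0],"fingers": 0.035},
    {"linear": [0.03,-0.003,0.004],"delta_rot": [0,0,0],"fingers": 0.035},
    {"linear": [0.022,-0.002,0.006],"delta_rot": [0,0,0],"fingers": 0.035},
    {"linear": [0.014,-0.001,0.006],"delta_rot": [0,0,0],"fingers": 0.035},
    {"linear": [0.006,-0.001,0.003],"delta_rot": [0,0,0],"fingers": 0.035},
    {"linear": [0,0,0],"delta_rot": [0,0,0],"fingers": 0.035},
    {"linear": [0,0,0],"delta_rot": [0,0,0],"fingers": 0.035},
    {"linear": [0,0,0],"delta_rot": [0,0,0],"fingers": 0.035},
  ],
)

```text
clock: 28.12
position: [0.5268, 0.3395, 0.1505]
ee_rot: [0.0, 0.804, 0.594, 0.001]
contact_force: [0.0, 0.2, -2.0]
width: 0.0403
```

```bash
python3 -c "
from h import *
to([.525,.3355,.12]);lev()
"
```

```text
t 28.12 pos [0.5268 0.3395 0.1505] yaw 72.88 tilt [0.0021 0.0012] F [ 0.   0.2 -2. ] w 0.0403 tips 0.025 q6 -0.81
tool delta mm [-4.4 -0.6 30.5]
level rot deg [ 0.09 -0.1 ]
```

Emit:
send_rows(
  plan=[
    {"linear": [-0.0045,-0.0005,0.004],"delta_rot": [0.1,-0.1,0],"fingers": 0.035},
    {"linear": [0,0,0.01],"delta_rot": [0,0,0],"fingers": 0.035},
    {"linear": [0,0,0.01],"delta_rot": [0,0,0],"fingers": 0.035},
    {"linear": [0,0,0.003],"delta_rot": [0,0,0],"fingers": 0.035},
    {"linear": [0,0,0],"delta_rot": [0,0,0],"fingers": 0.035},
    {"linear": [0,0,0],"delta_rot": [0,0,0],"fingers": 0.035},
  ],
)

```text
clock: 28.62
position: [0.524, 0.3299, 0.1212]
ee_rot: [0.0, 0.806, 0.592, -0.001]
contact_force: [-0.7, -0.4, -1.2]
width: 0.0401
```

```bash
python3 -c "
from h import *
to([.525,.3355,.11]);lev()
"
```

```text
t 28.62 pos [0.524  0.3299 0.1212] yaw 72.6 tilt [-0.0016 -0.0022] F [-0.7 -0.4 -1.2] w 0.0401 tips 0.025 q6 -0.82
tool delta mm [ 5.7 -0.7 11.2]
level rot deg [-0.05  0.15]
```

Emit:
send_rows(
  plan=[
    {"linear": [0.004,-0.0005,0],"delta_rot": [0,0.1,0],"fingers": 0.035},
    {"linear": [0.0015,0,0],"delta_rot": [0,0,0],"fingers": 0.035},
    {"linear": [0,0,0],"delta_rot": [0,0,0],"fingers": 0.035},
    {"linear": [0,0,0],"delta_rot": [0,0,0],"fingers": 0.035},
  ],
)

```text
clock: 28.95
position: [0.5259, 0.336, 0.1216]
ee_rot: [-0.0, 0.806, 0.592, -0.0]
contact_force: [-1.1, 0.1, -1.2]
width: 0.0403
```

```bash
python3 -c "
from h import *
to([.525,.3355,.11]);lev()
"
```

```text
t 28.95 pos [0.5259 0.336  0.1216] yaw 72.59 tilt [-0.0002  0.0002] F [-1.1  0.1 -1.2] w 0.0403 tips 0.025 q6 -0.81
tool delta mm [-0.8 -0.7 11.6]
level rot deg [-0.01 -0.01]
```

Level and centred, so I'll descend onto the taper slowly and watch the forces.

Emit:
send_rows(
  plan=[
    {"linear": [-0.0005,-0.0005,0.005],"delta_rot": [0,0,0],"fingers": 0.035},
    {"linear": [0,0,0.006],"delta_rot": [0,0,0],"fingers": 0.035},
    {"linear": [0,0,0.004],"delta_rot": [0,0,0],"fingers": 0.035},
    {"linear": [0,0,0],"delta_rot": [0,0,0],"fingers": 0.035},
  ],
)

```text
clock: 29.28
position: [0.5255, 0.3363, 0.1059]
ee_rot: [0.0, 0.806, 0.592, 0.001]
contact_force: [0.2, -0.4, -0.7]
width: 0.0405
```

```bash
python3 -c "
from h import *
to([.525,.3355,.066]);lev();print(manip.get_state()['moment'].round(2))
"
```

```text
t 29.28 pos [0.5255 0.3363 0.1059] yaw 72.62 tilt [0.0015 0.001 ] F [ 0.2 -0.4 -0.7] w 0.0405 tips 0.025 q6 -0.81
tool delta mm [-1.  -0.3 39.9]
level rot deg [ 0.07 -0.08]
[-0.01  0.04  0.05]
```

Emit:
send_rows(
  plan=[
    {"linear": [-0.0005,0,0.004],"delta_rot": [0.05,-0.05,0],"fingers": 0.035},
    {"linear": [0,0,0.005],"delta_rot": [0,0,0],"fingers": 0.035},
    {"linear": [0,0,0.003],"delta_rot": [0,0,0],"fingers": 0.035},
    {"linear": [0,0,0],"delta_rot": [0,0,0],"fingers": 0.035},
  ],
)

```text
clock: 29.62
position: [0.5249, 0.3355, 0.0919]
ee_rot: [-0.0, 0.806, 0.592, -0.0]
contact_force: [-0.1, 0.0, -0.6]
width: 0.0404
```

```bash
python3 -c "
from h import *
to([.525,.3355,.066]);lev();print(manip.get_state()['moment'].round(2))
"
```

```text
t 29.62 pos [0.5249 0.3355 0.0919] yaw 72.62 tilt [-0.001  -0.0003] F [-0.1  0.  -0.6] w 0.0404 tips 0.025 q6 -0.81
tool delta mm [ 0.   0.1 25.9]
level rot deg [-0.05  0.03]
[ 0.02 -0.05  0.07]
```

Bottom is at z = 0.038, below the taper, with no side force. I'll keep going down.

Emit:
send_rows(
  plan=[
    {"linear": [0,0,0.004],"delta_rot": [-0.05,0,0],"fingers": 0.035},
    {"linear": [0,0,0.006],"delta_rot": [0,0,0],"fingers": 0.035},
    {"linear": [0,0,0.005],"delta_rot": [0,0,0],"fingers": 0.035},
    {"linear": [0,0,0.001],"delta_rot": [0,0,0],"fingers": 0.035},
    {"linear": [0,0,0],"delta_rot": [0,0,0],"fingers": 0.035},
  ],
)

```text
clock: 30.03
position: [0.525, 0.3354, 0.0739]
ee_rot: [0.0, 0.806, 0.592, -0.0]
contact_force: [0.4, -0.0, -0.6]
width: 0.0406
```

```bash
python3 -c "
from h import *
to([.525,.3355,.066]);lev();print(manip.get_state()['moment'].round(2))
"
```

```text
t 30.03 pos [0.525  0.3354 0.0739] yaw 72.61 tilt [-0.0003 -0.0007] F [ 0.4 -0.  -0.6] w 0.0406 tips 0.025 q6 -0.81
tool delta mm [ 0.1 -0.   7.9]
level rot deg [-0.    0.04]
[-0.02 -0.03  0.05]
```

Emit:
send_rows(
  plan=[
    {"linear": [0,0,0.003],"delta_rot": [0,0,0],"fingers": 0.035},
    {"linear": [0,0,0.004],"delta_rot": [0,0,0],"fingers": 0.035},
    {"linear": [0,0,0.003],"delta_rot": [0,0,0],"fingers": 0.035},
  ],
)

```text
clock: 30.28
position: [0.5256, 0.3357, 0.0658]
ee_rot: [0.0, 0.806, 0.592, 0.001]
contact_force: [-7.4, -3.6, 29.7]
width: 0.0405
```

```bash
python3 -c "
from h import *
to([.525,.3355,.066]);lev()
"
```

```text
t 30.28 pos [0.5256 0.3357 0.0658] yaw 72.62 tilt [ 0.0014 -0.    ] F [-7.4 -3.6 29.7] w 0.0405 tips 0.025 q6 -0.81
tool delta mm [-0.3 -0.5 -0.2]
level rot deg [ 0.08 -0.02]
```

It seated at TCP z = 0.0658, where 0.066 was expected. Releasing now.

Emit:
send_rows(
  plan=[
    {"linear": [0,0,0],"delta_rot": [0,0,0],"fingers": 0.035},
    {"linear": [0,0,0],"delta_rot": [0,0,0],"fingers": 0.055},
    {"linear": [0,0,0],"delta_rot": [0,0,0],"fingers": 0.07},
    {"linear": [0,0,0],"delta_rot": [0,0,0],"fingers": 0.08},
    {"linear": [0,0,0],"delta_rot": [0,0,0],"fingers": 0.08},
    {"linear": [0,0,-0.01],"delta_rot": [0,0,0],"fingers": 0.08},
    {"linear": [0,0,-0.02],"delta_rot": [0,0,0],"fingers": 0.08},
    {"linear": [0,0,-0.025],"delta_rot": [0,0,0],"fingers": 0.08},
    {"linear": [0,0,-0.03],"delta_rot": [0,0,0],"fingers": 0.08},
    {"linear": [0,0,-0.025],"delta_rot": [0,0,0],"fingers": 0.08},
    {"linear": [0,0,-0.01],"delta_rot": [0,0,0],"fingers": 0.08},
    {"linear": [0,0,0],"delta_rot": [0,0,0],"fingers": 0.08},
  ],
)

```text
clock: 31.28
position: [0.525, 0.3355, 0.1931]
ee_rot: [0.0, 0.806, 0.592, -0.0]
contact_force: [-0.6, -0.4, -0.2]
width: 0.0799
```

Emit:
send_rows(
  plan=[
    {"linear": [0,0,0],"delta_rot": [0,0,0],"fingers": 0.08},
    {"linear": [0,0,0],"delta_rot": [0,0,0],"fingers": 0.08},
    {"linear": [0,0,0],"delta_rot": [0,0,0],"fingers": 0.08},
  ],
)

```text
clock: 31.53
position: [0.5248, 0.3354, 0.1936]
ee_rot: [0.0, 0.806, 0.592, 0.0]
contact_force: [0.7, -0.3, -0.8]
width: 0.0802
```

```bash
python3 -c "
from h import *
to([.525,.3355,.2])
s=save('scene','s9.png');w=save('wrist','w11.png')
C=np.zeros((600,480,3),np.uint8);C[:300]=cv2.resize(s,(480,300));C[300:]=cv2.resize(w,(480,300))
cv2.imwrite('pics/c9.png',C[:,:,::-1])
for th in('tube_mid','sleeve_mid'):
  print(th,[(np.round(d['extent']).tolist(),round(d['p'],2)) for d in manip.find_in(th,'scene')])
print(proj('scene',[[.525,.3355,.072],[.525,.3355,.012]]),proj('wrist',[[.525,.3355,.072],[.525,.3355,.06]]))
"
```

```text
t 31.53 pos [0.5248 0.3354 0.1936] yaw 72.62 tilt [ 0.0008 -0.0003] F [ 0.7 -0.3 -0.8] w 0.0802 tips 0.025 q6 -0.81
tool delta mm [ 0.1  0.2 -6.4]
tube_mid [([350.0, 198.0, 378.0, 250.0], 0.87), ([227.0, 278.0, 277.0, 351.0], 0.61)]
sleeve_mid [([384.0, 113.0, 399.0, 137.0], 0.58)]
[[392.6 115.9]
 [389.9 131.2]] [[321.2 200.8]
 [321.2 197.1]]
```

```bash
python3 -c "
from rig import manip
print(manip.sign_off())"
```

```text
the job is handed in; nothing more can be done
None
```

The job is done and handed in at about 31.7 s of the 67 s allowed. The sleeve is home on the gauge pin, the empty tube stands mouth down in the tray, and the gripper is open about 12 cm clear above the gauge.

**Rapping:** I rapped the tube on the large white block. The tube slipped about 12 mm up in the grip in all, so some raps barely reached the block. I stood it on the block and regripped it higher. The lifted weight then read about 1.5 N, down from about 2.5 N, and the camera showed the sleeve standing on the block.

**Tube:** I lowered the tube into the grey tray until it touched at 15 N, then let go. In the final scene picture the network found it where a tube standing in the tray should appear.

**Sleeve:** It slid down the pin with no side force and seated at tool height 0.0658 m (0.066 m expected), with 30 N at contact. After release, its outline in the scene picture matched a sleeve fully home.

**Not confirmed:**
- The final combined picture could not be viewed because the 12-picture limit was reached, so the last check rests on the network outlines and the seating height.
- I made no final check of the bystanders. They looked undisturbed in the last wide picture, taken before the gauge step.
- Just before the regrip, the grip was about 112 mm above the mouth, slightly below the advised 115 mm.

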